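# Pack the toner canisters from a railed supply shelf

### The arm

A 7-joint arm with a two-finger parallel gripper is mounted at the origin on the work surface. World frame = base frame: x ahead of the robot, y to its left, z up, the work surface at z = 0. Lengths are in m, angles in rad, forces in N, time in s.
With the tool pointing down it reaches from about 0.4 to 0.875 m from the base axis. Payload 6.5 kg.
Tool frame: the origin (TCP) lies between the finger pads; the fingertips stand 19 mm ahead of it and the grasp point (between the pads) is the TCP; z points along the fingers, y is the line along which they close (so a half turn about z gives the same grasp; the last joint's range is limited). The gripper opens to 85 mm and grips with 20 to 120 N. Pads are 22 mm wide; open, the fingers measure 114 mm over their backs; the gripper's body (76 mm by 85 mm) begins 54 mm behind the grasp point. The pads swing forward as they close: fully open they stand 13 mm farther back than shut.
Start: joints at [1.27, 0.536, -0.004, 1.538, 0.003, 1.067, -0.071], TCP at [0.151, -0.632, 0.25] pointing down, gripper open.
Joint ranges: [-2.7, 2.7], [-0.37, 2.16], [-1.27, 1.26], [0.24, 2.4], [-1.31, 4.45], [0.19, 1.91], [-2.76, 2.76]. Speed limits (rad/s): [2.39, 2.39, 3.14, 3.14, 3.14, 3.14, 3.14].

### API

Orientations are given as a 3x3 rotation matrix whose columns are the frame's x, y, z axes.
In Python, from workcell import sensors, viewer, job gives the robot as it stands.
- The arm moves only by the tool send_rows, never from a script. Its argument "commands" is a list of rows, each an object of numbers: "claw": the opening, from 0 (shut) to 1 (fully open); "x", "y", "z": the shift along the tool's x, y, z in m; "ax", "ay", "az": the turn, a rotation vector about the tool's x, y, z in degrees. In form: [{"claw": .., "x": .., "y": .., "z": .., "ax": .., "ay": .., "az": ..}, ...]. A call has 1 to 8 rows; each row shifts and turns the commanded pose from where the row before left it, along the tool's axes as they then stand; what a row does not reach is not made up. A row lasts 1/12 s, in which the tool goes at most 41.7 mm and 7.16 degrees, less where a joint would pass 70% of its speed; a pose out of reach is approached as far as the arm can. A call with a gripper value outside its range is refused whole. The fingers move at their own pace and stop on an object; "grip_force" is the grip in N (left out, the last holds). Time passes only in rows, so rows that do not move let the fingers close. It gives the time, the measured TCP pose, the force, the opening and the grip force at its end, in the units of the state.
- sensors.observe(): the state, without advancing time (a new reading comes with each control period).
- viewer.capture(name): name is "scene" or "top" or "wrist"; returns a dict with "img" (480x640x3 uint8, red, green, blue), "fx", "fy", "cx", "cy" (pixels), "extrinsics" (4x4, takes a point from camera to world coordinates); the wrist camera has in their place "T_tool_cam" (4x4, takes a point from camera to tool coordinates, whose origin is the TCP and whose axes are the flange's). Camera axes: x right, y down, z forward; pixel columns grow to the right and rows downward; lengths in m; the calibration is good to about 2 mm. A picture is of the moment at which its call begins: read the wrist's pose just before it. There is no depth.
- job.hand_in(): hands the job in; it is judged then, once.
The state is a dict: "time": time; "joint_pos": joint angles; "dq": joint speeds; "effort": joint torques, N m; "tool_pos": TCP position; "tcp_rot": TCP orientation; "force": force on the tool from outside, world axes, zero at the start; "ft_torque": the same for the moment, N m; "finger_gap": opening from 0.0 (shut) to 1.0 (fully open); "finger_force": force on a finger pad.
Only numpy, scipy, OpenCV 4.12 (cv2) and the standard library are available. Lean on these libraries where they do the work, as an engineer would, in place of code of your own. Each camera call takes 0.05 s, during which the arm holds its last target. There are 200 camera calls.

### The job

Take the two white toner canisters off the small supply shelf, the front one first as it blocks the other, lifting each over the shelf's front rail, and stand them upright in the two empty padded cells of the cardboard carton, one in each. Keep them upright all the way and do not drop them; leave the other things on the shelf and in the carton where they are, and let go.

Things in the scene. Friction and masses are not known exactly. Their poses are not given: they have to be found in the camera images.
- front_can: Toner canister, identical to the other: white cylinder 50 mm across and 90 mm high with a paper band and a grey cap (34 mm across); 112 mm high in all; 0.2 to 0.4 kg. Origin at the centre of its underside, z up. Stands straight in front of back_can, centres 62 to 68 mm apart along the shelf's x and up to 10 mm aside.
- back_can: Toner canister, identical to the other: white cylinder 50 mm across and 90 mm high with a paper band and a grey cap (34 mm across); 112 mm high in all; 0.2 to 0.4 kg. Origin at the centre of its underside, z up. Stands in one of three places 95 mm apart along the shelf's y, beside or between staple_box and pen_pot, under the front edge of the upper board.
- shelf: Fixed wooden desk shelf, 340 mm wide (y). Origin on the table under its middle; +x points from its open front to its rear. Floor top at z = 40 mm, x = -100 to 80 mm. Low cheeks at both ends (y = 162 to 170 mm either side), top at z = 85 mm. Two rear posts (16 mm square, centres x = 72, y = +-166 mm) carry the upper board; thin wires across the open back at x = 76 mm.
- rail_top (a point): Middle of the top of the shelf's front retaining rail: shelf frame x = -104, y = 0, z = 85 mm. The rail is 8 mm thick, full width, and stands 45 mm above the shelf's floor.
- board_edge (a point): Middle of the lower front edge of the upper board: shelf frame x = -5, y = 0, z = 285 mm. The board runs from there to x = 80 mm, y = +-180 mm, 15 mm thick, with light stock on it up to z = 335 mm. It overhangs back_can's centre by 11 to 23 mm, so that can needs a tool leaning towards the shelf's front.
- carton: Fixed shallow open cardboard carton, 200 x 200 mm outside, 50 mm high, wall and floor 5 mm, with a cross divider 5 mm thick and as high as the walls: four cells about 92 mm square, centres at x, y = +-48 mm in its frame. Origin at the centre of its underside, z up.
- pad_a: Grey felt pad, 84 x 84 x 3 mm, fixed on the floor of one empty cell. Origin at the centre of its underside (5 mm above the table); its top is 3 mm higher.
- pad_b: The same pad in the other empty cell. The two empty cells can be any two of the four.
- staple_box: Bystander: cardboard box 55 x 56 x 100 mm high, loose on the shelf beside back_can. Origin at the centre of its underside.
- pen_pot: Bystander: black pot, 62 mm across at the rim, 95 mm high, loose on the shelf. Origin at the centre of its underside.
- cup: Bystander: white cup, 66 mm across, 65 mm high, loose in a cell of the carton. Origin at the centre of its underside.
- tape_roll: Bystander: roll of clear tape lying flat, 74 mm across, 24 mm high, loose in a cell of the carton. Origin at the centre of its underside.

How it is judged:
On the way, in this order (a step that is already met when the one before it is completed fails the run):
1. the front canister is out over the shelf's front rail (x of front_can in the frame of shelf below -0.09 m and z of front_can in the frame of shelf above 0.083 m), for 0.1 s.
2. the back canister is out over the shelf's front rail (x of back_can in the frame of shelf below -0.09 m and z of back_can in the frame of shelf above 0.083 m), for 0.1 s.
At the end, for the whole second after the job is handed in: Both canisters stand at rest (under 0.02 m/s) in the carton, one per pad: centre within 34 mm of the pad's centre, underside under 16 mm above the carton's, within 0.1 rad of upright. Staple box, pen pot, cup and tape roll are each within 30 mm of where they began ((((horizontal distance between front_can and pad_a below 0.034 m and z of front_can in the frame of carton below 0.016 m and angle between front_can's own z axis and vertical below 0.1 rad and linear speed of front_can below 0.02 m/s) and (horizontal distance between back_can and pad_b below 0.034 m and z of back_can in the frame of carton below 0.016 m and angle between back_can's own z axis and vertical below 0.1 rad and linear speed of back_can below 0.02 m/s)) or ((horizontal distance between front_can and pad_b below 0.034 m and z of front_can in the frame of carton below 0.016 m and angle between front_can's own z axis and vertical below 0.1 rad and linear speed of front_can below 0.02 m/s) and (horizontal distance between back_can and pad_a below 0.034 m and z of back_can in the frame of carton below 0.016 m and angle between back_can's own z axis and vertical below 0.1 rad and linear speed of back_can below 0.02 m/s))) and distance of each of staple_box, pen_pot, cup, tape_roll from where it was at the start of the episode below 0.03 m); the robot touches nothing.
It fails at once if a canister is tipped more than 0.6 rad (angle between any of front_can, back_can's own z axis and vertical above 0.6 rad).
It fails at once if a canister is dropped: faster than 0.6 m/s while no finger holds it ((linear speed of front_can above 0.6 m/s and contact force between front_can and the fingers below 0.05 N) or (linear speed of back_can above 0.6 m/s and contact force between back_can and the fingers below 0.05 N)).
It fails at once if a bystander is moved more than 40 mm (distance of any of staple_box, pen_pot, cup, tape_roll from where it was at the start of the episode above 0.04 m).
It also fails if it takes over 72 s, if anything falls off the work surface, if the arm or the gripper's body presses on something with over 40 N, if the wrist force passes 120 N, or if a joint passes its speed limit or range.

## Working session

There is one attempt and no reset: what is moved stays moved. The work goes in short steps, Python scripts to look and compute and a tool call to move; the robot and the scene stay as the last step left them, time stands still between calls to the robot, and variables do not carry over. Pictures are saved under pics/ and viewed, at most 10 in all, crops included, and the job is handed in when it is done.

Besides the shell and the picture viewer there is one more tool, called by a JSON object that holds its "method" and its "body", one argument or row to a line. send_rows: Moves the arm, as the interface text tells. Its arguments: {"type":"object","properties":{"commands":{"type":"array","items":{"type":"object","properties":{"claw":{"type":"number"},"x":{"type":"number"},"y":{"type":"number"},"z":{"type":"number"},"ax":{"type":"number"},"ay":{"type":"number"},"az":{"type":"number"}}}},"grip_force":{"type":"number"}},"required":["commands"]}

```bash
mkdir -p pics; python3 - <<'E'
from workcell import sensors, viewer
import cv2,pickle
s=sensors.observe(); print(s)
d={}
for n in("scene","top","wrist"):
    c=viewer.capture(n); d[n]=c; cv2.imwrite(f"pics/{n}0.png",c["img"][:,:,::-1])
    print(n,{k:(v.round(4).tolist() if hasattr(v,'round') and k!='img' else v) for k,v in c.items() if k!='img'})
pickle.dump(d,open("cams0.pkl","wb"))
E
```

```text
{'time': 0.0, 'joint_pos': array([ 1.26976546,  0.53718356, -0.00440179,  1.53886564,  0.00263501,
        1.0673144 , -0.07119989]), 'dq': array([-0.00020444, -0.00040033, -0.00024843, -0.00045442,  0.00143838,
        0.00075801, -0.00054911]), 'effort': array([-7.43504443e-04, -5.83415115e+01,  1.04853854e+00, -2.59106952e+01,
        1.22937374e-02,  9.41915758e-03,  7.62836887e-07]), 'tool_pos': array([ 0.15105413, -0.63158647,  0.24940508]), 'tcp_rot': array([[ 9.72540324e-01,  2.32733710e-01, -5.82766959e-04],
       [ 2.32734370e-01, -9.72538911e-01,  1.66716372e-03],
       [-1.78758347e-04, -1.75701384e-03, -9.99998440e-01]]), 'force': array([ 0.20885284, -1.35906901,  0.23898932]), 'ft_torque': array([0.01804581, 0.01409233, 0.01776153]), 'finger_force': 0.0, 'finger_gap': 1.0019776281472286}
scene {'fx': 587.8725401176248, 'fy': 587.8725401176248, 'cx': 318.8679475090849, 'cy': 243.43158746612056, 'extrinsics': [[-0.494, 0.4424, -0.7485, 1.3242], [0.8694, 0.2585, -0.4211, 0.4031], [0.0072, -0.8587, -0.5123, 0.7414], [0.0, 0.0, 0.0, 1.0]]}
top {'fx': 467.6190354688216, 'fy': 467.6190354688216, 'cx': 321.67836201078853, 'cy': 241.54186058503595, 'extrinsics': [[-0.0192, -0.9903, 0.1374, 0.3857], [-0.9997, 0.0214, 0.0143, -0.0404], [-0.0171, -0.137, -0.9904, 1.2339], [0.0, 0.0, 0.0, 1.0]]}
wrist {'fx': 375.8962992324358, 'fy': 375.8962992324358, 'cx': 320.55066277192657, 'cy': 241.8826761468546, 'T_tool_cam': [[0.0006, -0.9652, -0.2614, 0.0669], [1.0, 0.0006, 0.0002, 0.0006], [-0.0, -0.2614, 0.9652, -0.1234], [0.0, 0.0, 0.0, 1.0]]}
```

View pics/scene0.png

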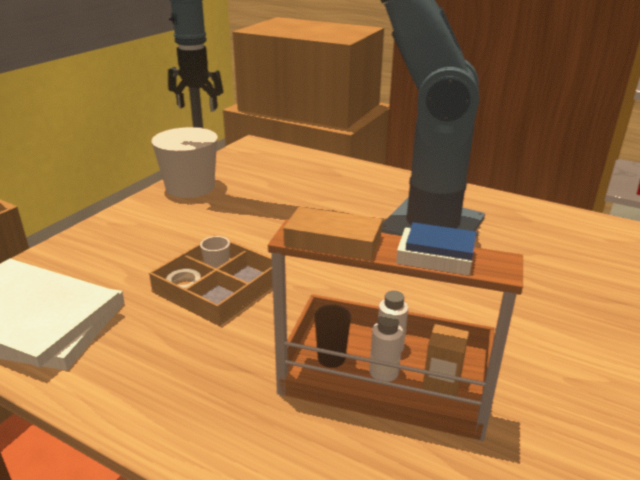

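View pics/top0.png

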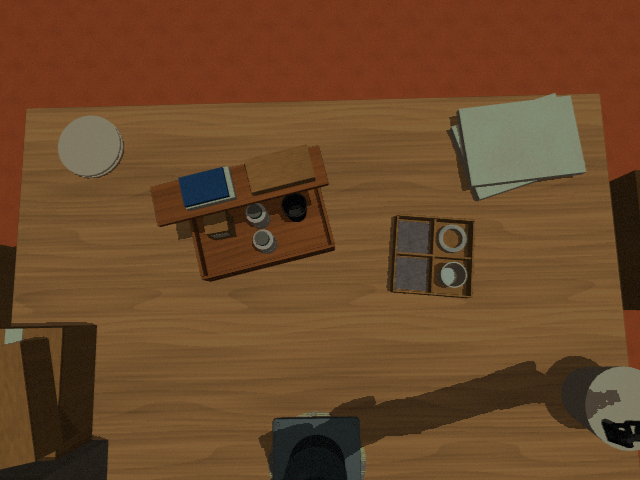

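The scene picture (taken from behind) shows the back can in the middle place between the pen pot and the staple box. In the top picture the front can cap is at about (264,236) and the back cap at (257,210). The carton is centred at about (433,256), and both its left-hand cells are empty.

```bash
python3 - <<'E'
import cv2
i=cv2.imread("pics/top0.png")
cv2.imwrite("pics/shelfcrop.png",cv2.resize(i[142:287,145:340],None,fx=4,fy=4,interpolation=cv2.INTER_CUBIC))
a=cv2.resize(i[205:305,380:485],None,fx=4,fy=4,interpolation=cv2.INTER_CUBIC)
j=cv2.imread("pics/scene0.png")
b=cv2.resize(j[285:385,370:460],None,fx=4,fy=4,interpolation=cv2.INTER_CUBIC)
cv2.imwrite("pics/two.png",cv2.hconcat([a,b]))
E
```

```text
(no output)
```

View pics/shelfcrop.png

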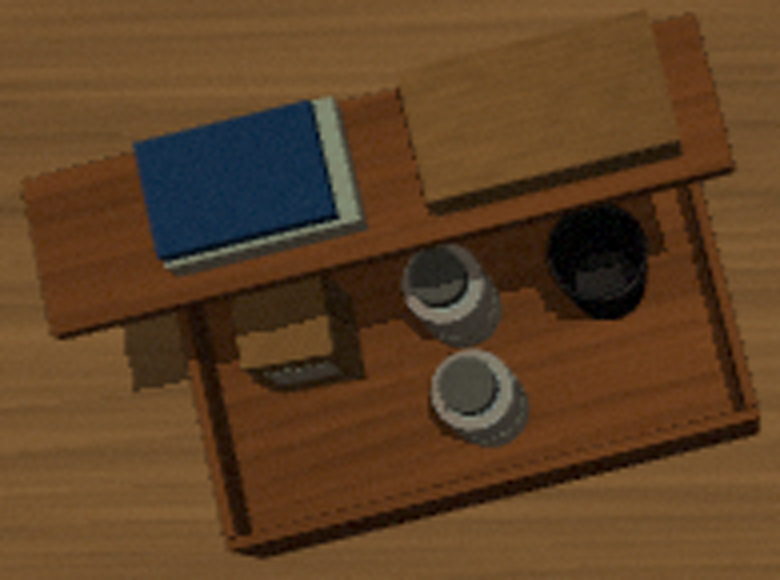

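View pics/two.png

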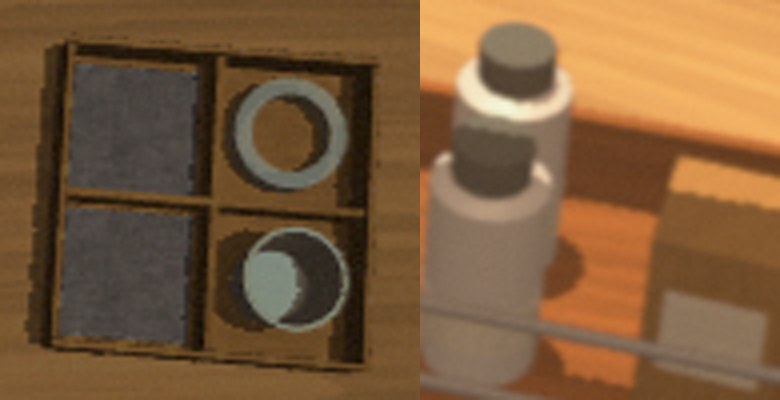

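```bash
cat >h.py <<'E'
import numpy as np,pickle
D=pickle.load(open("cams0.pkl","rb"))
def ray(c,u,v,E=None):
    E=c["extrinsics"] if E is None else E
    d=E[:3,:3]@np.array([(u-c["cx"])/c["fx"],(v-c["cy"])/c["fy"],1]); return E[:3,3],d/np.linalg.norm(d)
def atz(c,u,v,z,E=None):
    o,d=ray(c,u,v,E); return o+d*(z-o[2])/d[2]
def tri(*r):
    A=sum(np.eye(3)-np.outer(d,d) for o,d in r); b=sum((np.eye(3)-np.outer(d,d))@o for o,d in r)
    return np.linalg.solve(A,b)
E
python3 - <<'E'
from h import *
np.set_printoptions(precision=4,suppress=True)
t=D["top"];s=D["scene"]
S=lambda x,y:(145+x/4-.4,142+y/4-.4)
C=lambda x,y:(380+x/4-.4,205+y/4-.4)
B=lambda x,y:(370+(x-420)/4-.4,285+y/4-.4)
print("front cap",atz(t,*S(470,385),.152),tri(ray(t,*S(470,385)),ray(s,*B(518,45))))
print("front body",atz(t,*S(472,392),.13))
print("back cap",atz(t,*S(437,275),.152),tri(ray(t,*S(437,275)),ray(s,*B(495,140))))
print("back cap scene",atz(s,*B(495,140),.152),"front",atz(s,*B(518,45),.152))
rl,rr=atz(t,*S(228,545),.085),atz(t,*S(758,425),.085)
bl,br=atz(t,*S(60,338),.285),atz(t,*S(735,172),.285)
for a,b in((rl,rr),(bl,br)):
    d=a-b; print(a,b,(a+b)/2,np.linalg.norm(d),np.degrees(np.arctan2(-d[0],d[1])))
P=[atz(t,*C(*p),.05) for p in((72,45),(375,65),(365,368),(55,345))]
print(np.array(P),"carton",np.mean(P,0),"div",atz(t,*C(212,205),.05))
for p in((133,128),(126,275)): print("pad",atz(t,*C(*p),.008))
print("cup",atz(t,*C(297,280),.073),"tape",atz(t,*C(292,133),.029))
print("pot",atz(t,*S(598,252),.135),"staple",atz(t,*S(285,340),.14))
E
```

```text
front cap [0.5475 0.1148 0.152 ] [0.5478 0.1149 0.1503]
front body [0.5465 0.1167 0.13  ]
back cap [0.6136 0.1342 0.152 ] [0.6139 0.1338 0.1515]
back cap scene [0.6148 0.1335 0.152 ] front [0.5501 0.1156 0.152 ]
[0.4611 0.274  0.085 ] [ 0.5286 -0.0542  0.085 ] [0.4948 0.1099 0.085 ] 0.33504162248137825 11.627520454050686
[0.5568 0.3083 0.285 ] [ 0.6367 -0.0428  0.285 ] [0.5968 0.1328 0.285 ] 0.3601586753245246 12.821025780124824
[[ 0.6123 -0.2195  0.05  ]
 [ 0.5949 -0.4121  0.05  ]
 [ 0.4028 -0.3937  0.05  ]
 [ 0.4209 -0.2009  0.05  ]] carton [ 0.5077 -0.3066  0.05  ] div [ 0.5072 -0.3037  0.05  ]
pad [ 0.5637 -0.2637  0.008 ]
pad [ 0.4667 -0.2547  0.008 ]
cup [ 0.4572 -0.3485  0.073 ] tape [ 0.5551 -0.3624  0.029 ]
pot [0.6291 0.04   0.135 ] staple [0.5788 0.2268 0.14  ]
```

The front can is at about (0.548, 0.115) and the back can at (0.614, 0.134). The shelf yaw is about 12.2° and its origin about (0.601, 0.133). The pads are at (0.560, -0.262) and (0.464, -0.253). I'll use a tool leaning 35° towards the shelf front, in the shelf's radial plane, for both cans.

```bash
cat >plan.py <<'E'
# usage: plan.py x,y,z,step_mm ... : world waypoints -> tool-frame rows (mm) at the current orientation
import sys,numpy as np
from workcell import sensors
s=sensors.observe(); p,R=s["tool_pos"],s["tcp_rot"]
np.set_printoptions(precision=4,suppress=True)
print("t",round(s["time"],2),"p",p,"z",R[:,2],"y",R[:,1],"j",s["joint_pos"],"gap",round(s["finger_gap"],3),"f",s["finger_force"],s["force"])
for a in sys.argv[1:]:
    q=np.array([float(v) for v in a.split(",")]); d=R.T@(q[:3]-p); n=int(np.ceil(np.linalg.norm(d)*1000/q[3]))
    print(a,"n",n,"each(mm)",(d/n*1000).round(1)); p=q[:3]
E
python3 plan.py .22,-.56,.32,35 .43,-.35,.32,38 .46,.08,.30,38
```

```text
t 0.15 p [ 0.1511 -0.6317  0.2496] z [-0.0004  0.0013 -1.    ] y [ 0.2327 -0.9725 -0.0013] j [ 1.2698  0.537  -0.0044  1.5386  0.0026  1.0673 -0.0712] gap 0.999 f 0.0 [-0.7676  1.0507  0.2102]
.22,-.56,.32,35 n 4 each(mm) [ 20.9 -13.5 -17.6]
.43,-.35,.32,38 n 8 each(mm) [ 31.6 -19.4   0. ]
.46,.08,.30,38 n 12 each(mm) [ 10.8 -34.3   1.7]
```

{"method": "send_rows", "body": {
  "commands": [
    {"x": 0.021,"y": -0.0135,"z": -0.018,"az": 1.3,"claw": 0.78},
    {"x": 0.021,"y": -0.0135,"z": -0.018},
    {"x": 0.021,"y": -0.0135,"z": -0.018},
    {"x": 0.021,"y": -0.0135,"z": -0.018},
    {"x": 0.032,"y": -0.019},
    {"x": 0.032,"y": -0.019},
    {"x": 0.032,"y": -0.019},
    {"x": 0.032,"y": -0.019}
  ]
}}

```text
invalid input at $.commands[0]: expected keys claw, x, y, z, ax, ay, az
```

{"method": "send_rows", "body": {
  "commands": [
    {"x": 0.032,"y": -0.019},
    {"x": 0.032,"y": -0.019},
    {"x": 0.032,"y": -0.019},
    {"x": 0.032,"y": -0.019},
    {"x": 0.011,"y": -0.034},
    {"x": 0.011,"y": -0.034},
    {"x": 0.011,"y": -0.034},
    {"x": 0.011,"y": -0.034}
  ]
}}

```text
invalid input at $.commands[0]: expected keys claw, x, y, z, ax, ay, az
```

{"method": "send_rows", "body": {
  "commands": [
    {"x": 0.011,"y": -0.034},
    {"x": 0.011,"y": -0.034},
    {"x": 0.011,"y": -0.034},
    {"x": 0.011,"y": -0.034},
    {"x": 0.011,"y": -0.034},
    {"x": 0.011,"y": -0.034},
    {"x": 0.011,"y": -0.034},
    {"x": 0,"y": -0.0}
  ]
}}

```text
invalid input at $.commands[0]: expected keys claw, x, y, z, ax, ay, az
```

{"method": "send_rows", "body": {
  "commands": [
    {"ay": 5},
    {"ay": 5},
    {"ay": 5},
    {"ay": 5},
    {"ay": 5},
    {"ay": 5},
    {"ay": 5},
    {"ay": 0}
  ]
}}

```text
invalid input at $.commands[0]: expected keys claw, x, y, z, ax, ay, az
```

All seven keys are needed in every row.

{"method": "send_rows", "body": {
  "commands": [
    {"claw": 0.78,"x": 0.021,"y": -0.0135,"z": -0.018,"ax": 0,"ay": 0,"az": 1.3},
    {"claw": 0.78,"x": 0.021,"y": -0.0135,"z": -0.018,"ax": 0,"ay": 0,"az": 0},
    {"claw": 0.78,"x": 0.021,"y": -0.0135,"z": -0.018,"ax": 0,"ay": 0,"az": 0},
    {"claw": 0.78,"x": 0.021,"y": -0.0135,"z": -0.018,"ax": 0,"ay": 0,"az": 0},
    {"claw": 0.78,"x": 0.032,"y": -0.019,"z": 0,"ax": 0,"ay": 0,"az": 0},
    {"claw": 0.78,"x": 0.032,"y": -0.019,"z": 0,"ax": 0,"ay": 0,"az": 0},
    {"claw": 0.78,"x": 0.032,"y": -0.019,"z": 0,"ax": 0,"ay": 0,"az": 0},
    {"claw": 0.78,"x": 0.032,"y": -0.019,"z": 0,"ax": 0,"ay": 0,"az": 0}
  ],
  "grip_force": 40
}}

```text
time: 0.82
tool_pos: [0.3316, -0.4586, 0.3223]
tcp_rot: [[0.978, 0.21, -0.0], [0.21, -0.978, 0.0], [-0.0, -0.0, -1.0]]
force: [0.6, -0.0, 0.4]
finger_gap: 0.779
finger_force: 0.0
```

{"method": "send_rows", "body": {
  "commands": [
    {"claw": 0.78,"x": 0.032,"y": -0.019,"z": 0,"ax": 0,"ay": 0,"az": 0},
    {"claw": 0.78,"x": 0.032,"y": -0.019,"z": 0,"ax": 0,"ay": 0,"az": 0},
    {"claw": 0.78,"x": 0.032,"y": -0.019,"z": 0,"ax": 0,"ay": 0,"az": 0},
    {"claw": 0.78,"x": 0.032,"y": -0.019,"z": 0,"ax": 0,"ay": 0,"az": 0},
    {"claw": 0.78,"x": 0.011,"y": -0.034,"z": 0,"ax": 0,"ay": 0,"az": 0},
    {"claw": 0.78,"x": 0.011,"y": -0.034,"z": 0,"ax": 0,"ay": 0,"az": 0},
    {"claw": 0.78,"x": 0.011,"y": -0.034,"z": 0,"ax": 0,"ay": 0,"az": 0},
    {"claw": 0.78,"x": 0.011,"y": -0.034,"z": 0,"ax": 0,"ay": 0,"az": 0}
  ]
}}

```text
time: 1.48
tool_pos: [0.454, -0.2148, 0.322]
tcp_rot: [[0.978, 0.211, -0.0], [0.211, -0.978, 0.0], [-0.0, -0.0, -1.0]]
force: [1.2, 0.2, 0.2]
finger_gap: 0.78
finger_force: 0.0
```

{"method": "send_rows", "body": {
  "commands": [
    {"claw": 0.78,"x": 0.011,"y": -0.034,"z": 0,"ax": 0,"ay": 0,"az": 0},
    {"claw": 0.78,"x": 0.011,"y": -0.034,"z": 0,"ax": 0,"ay": 0,"az": 0},
    {"claw": 0.78,"x": 0.011,"y": -0.034,"z": 0,"ax": 0,"ay": 0,"az": 0},
    {"claw": 0.78,"x": 0.011,"y": -0.034,"z": 0,"ax": 0,"ay": 0,"az": 0},
    {"claw": 0.78,"x": 0.011,"y": -0.034,"z": 0,"ax": 0,"ay": 0,"az": 0},
    {"claw": 0.78,"x": 0.011,"y": -0.034,"z": 0,"ax": 0,"ay": 0,"az": 0},
    {"claw": 0.78,"x": 0.011,"y": -0.034,"z": 0,"ax": 0,"ay": 0,"az": 0},
    {"claw": 0.78,"x": 0,"y": 0,"z": 0,"ax": 0,"ay": 0,"az": 0}
  ]
}}

```text
time: 2.15
tool_pos: [0.4792, 0.0403, 0.3226]
tcp_rot: [[0.975, 0.22, 0.001], [0.22, -0.975, 0.004], [0.002, -0.004, -1.0]]
force: [-0.3, 1.1, 0.1]
finger_gap: 0.782
finger_force: 0.0
```

{"method": "send_rows", "body": {
  "commands": [
    {"claw": 0.78,"x": 0,"y": 0,"z": 0,"ax": 0,"ay": 5,"az": 0},
    {"claw": 0.78,"x": 0,"y": 0,"z": 0,"ax": 0,"ay": 5,"az": 0},
    {"claw": 0.78,"x": 0,"y": 0,"z": 0,"ax": 0,"ay": 5,"az": 0},
    {"claw": 0.78,"x": 0,"y": 0,"z": 0,"ax": 0,"ay": 5,"az": 0},
    {"claw": 0.78,"x": 0,"y": 0,"z": 0,"ax": 0,"ay": 5,"az": 0},
    {"claw": 0.78,"x": 0,"y": 0,"z": 0,"ax": 0,"ay": 5,"az": 0},
    {"claw": 0.78,"x": 0,"y": 0,"z": 0,"ax": 0,"ay": 5,"az": 0},
    {"claw": 0.78,"x": 0,"y": 0,"z": 0,"ax": 0,"ay": 0,"az": 0}
  ]
}}

```text
time: 2.82
tool_pos: [0.4758, 0.0309, 0.3197]
tcp_rot: [[0.802, 0.209, 0.559], [0.171, -0.978, 0.119], [0.572, 0.0, -0.82]]
force: [-1.3, -0.5, -0.1]
finger_gap: 0.778
finger_force: 0.0
```

```bash
python3 plan.py .463,.096,.231,30 .5475,.115,.108,25
```

```text
t 2.82 p [0.4758 0.0309 0.3197] z [ 0.5591  0.119  -0.8205] y [ 0.2086 -0.978   0.0003] j [ 0.2737 -0.1022 -0.3695  2.3213 -0.308   0.3228 -1.2033] gap 0.778 f 0.0 [-1.2812 -0.5054 -0.0558]
.463,.096,.231,30 n 4 each(mm) [-12.4 -16.6  18.3]
.5475,.115,.108,25 n 7 each(mm) [ 0.1 -0.1 21.5]
```

```bash
python3 plan.py .495,.103,.185,25 .5475,.115,.108,22
```

```text
t 2.82 p [0.4758 0.0309 0.3197] z [ 0.5591  0.119  -0.8205] y [ 0.2086 -0.978   0.0003] j [ 0.2737 -0.1022 -0.3695  2.3213 -0.308   0.3228 -1.2033] gap 0.778 f 0.0 [-1.2812 -0.5054 -0.0558]
.495,.103,.185,25 n 7 each(mm) [-7.  -9.5 18.5]
.5475,.115,.108,22 n 5 each(mm) [ 0.  -0.2 18.8]
```

{"method": "send_rows", "body": {
  "commands": [
    {"claw": 0.78,"x": -0.007,"y": -0.0095,"z": 0.0185,"ax": 0,"ay": 0,"az": 0},
    {"claw": 0.78,"x": -0.007,"y": -0.0095,"z": 0.0185,"ax": 0,"ay": 0,"az": 0},
    {"claw": 0.78,"x": -0.007,"y": -0.0095,"z": 0.0185,"ax": 0,"ay": 0,"az": 0},
    {"claw": 0.78,"x": -0.007,"y": -0.0095,"z": 0.0185,"ax": 0,"ay": 0,"az": 0},
    {"claw": 0.78,"x": -0.007,"y": -0.0095,"z": 0.0185,"ax": 0,"ay": 0,"az": 0},
    {"claw": 0.78,"x": -0.007,"y": -0.0095,"z": 0.0185,"ax": 0,"ay": 0,"az": 0},
    {"claw": 0.78,"x": -0.007,"y": -0.0095,"z": 0.0185,"ax": 0,"ay": 0,"az": 0},
    {"claw": 0.78,"x": 0,"y": 0,"z": 0,"ax": 0,"ay": 0,"az": 0}
  ]
}}

```text
time: 3.48
tool_pos: [0.4829, 0.0615, 0.2424]
tcp_rot: [[0.827, 0.204, 0.524], [0.186, -0.979, 0.088], [0.531, 0.025, -0.847]]
force: [0.0, 0.2, 0.4]
finger_gap: 0.78
finger_force: 0.0
```

```bash
python3 plan.py .5475,.115,.108,22; python3 - <<'E'
from workcell import viewer
import cv2
c=viewer.capture("wrist"); cv2.imwrite("pics/w1.png",c["img"][:,:,::-1])
E
```

```text
t 3.48 p [0.4829 0.0615 0.2424] z [ 0.5238  0.0876 -0.8473] y [ 0.2038 -0.9787  0.0248] j [ 0.5954  0.1283 -0.8702  2.3475  0.7563  0.203  -2.3068] gap 0.78 f 0.0 [0.0047 0.1995 0.3883]
.5475,.115,.108,22 n 8 each(mm) [-1.  -5.3 19.1]
```

View pics/w1.png

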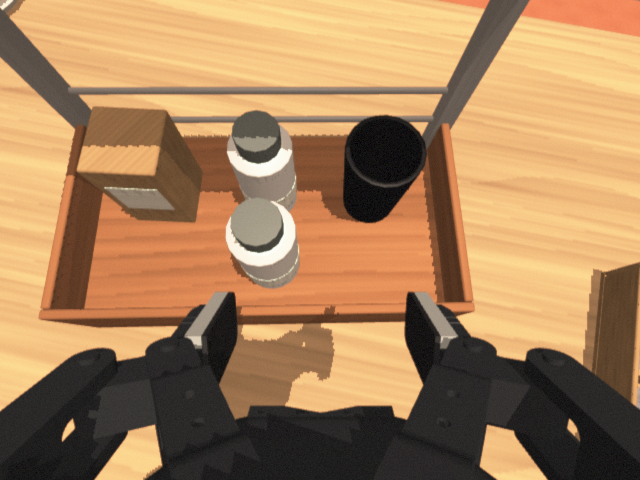

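The wrist picture shows the front cap at about (257,225), the back cap at (256,137), and clear space around both. Joint 6 is close to its lower limit here, so I'll lean less for the front can and check that the joints unwind.

{"method": "send_rows", "body": {
  "commands": [
    {"claw": 0.78,"x": 0,"y": 0,"z": -0.01,"ax": 0,"ay": -3,"az": 0},
    {"claw": 0.78,"x": 0,"y": 0,"z": -0.01,"ax": 0,"ay": -3,"az": 0},
    {"claw": 0.78,"x": 0,"y": 0,"z": 0,"ax": 0,"ay": -3,"az": 0},
    {"claw": 0.78,"x": 0,"y": 0,"z": 0,"ax": 0,"ay": -3,"az": 0},
    {"claw": 0.78,"x": 0,"y": 0,"z": 0,"ax": 0,"ay": -3,"az": 0},
    {"claw": 0.78,"x": 0,"y": 0,"z": 0,"ax": 0,"ay": 0,"az": 0},
    {"claw": 0.78,"x": 0,"y": 0,"z": 0,"ax": 0,"ay": 0,"az": 0}
  ]
}}

```text
time: 4.12
tool_pos: [0.4742, 0.0599, 0.2589]
tcp_rot: [[0.93, 0.203, 0.305], [0.201, -0.979, 0.039], [0.307, 0.025, -0.951]]
force: [-0.4, 0.4, 0.6]
finger_gap: 0.779
finger_force: 0.0
```

```bash
python3 plan.py; python3 - <<'E'
from workcell import sensors
import numpy as np
from scipy.spatial.transform import Rotation as Ro
R=sensors.observe()["tcp_rot"]
def T(lean,yaw=12.2):
    a,b=np.radians([lean,yaw]); z=np.array([np.sin(a)*np.cos(b),np.sin(a)*np.sin(b),-np.cos(a)]); y=np.array([np.sin(b),-np.cos(b),0]); return np.c_[np.cross(y,z),y,z]
print(Ro.from_matrix(R.T@T(18)).as_rotvec(degrees=True))
E
```

```text
t 4.12 p [0.4742 0.0599 0.2589] z [ 0.3055  0.0392 -0.9514] y [ 0.203  -0.9789  0.0249] j [ 0.7446  0.205  -1.0668  2.1589  0.4072  0.606  -1.952 ] gap 0.779 f 0.0 [-0.3778  0.4022  0.5958]
[ 1.50521203  0.12213339 -0.02177112]
```

```bash
cat >fk.py <<'E'
E
python3 plan.py .510,.107,.22,15 .5475,.115,.108,20
```

```text
t 4.12 p [0.4742 0.0599 0.2589] z [ 0.3055  0.0392 -0.9514] y [ 0.203  -0.9789  0.0249] j [ 0.7446  0.205  -1.0668  2.1589  0.4072  0.606  -1.952 ] gap 0.779 f 0.0 [-0.3778  0.4022  0.5958]
.510,.107,.22,15 n 5 each(mm) [ 6.2 -8.  10. ]
.5475,.115,.108,20 n 6 each(mm) [ 0.4 -0.5 19.7]
```

{"method": "send_rows", "body": {
  "commands": [
    {"claw": 0.78,"x": 0.006,"y": -0.008,"z": 0.01,"ax": 1.5,"ay": 0,"az": 0},
    {"claw": 0.78,"x": 0.006,"y": -0.008,"z": 0.01,"ax": 0,"ay": 0,"az": 0},
    {"claw": 0.78,"x": 0.006,"y": -0.008,"z": 0.01,"ax": 0,"ay": 0,"az": 0},
    {"claw": 0.78,"x": 0.006,"y": -0.008,"z": 0.01,"ax": 0,"ay": 0,"az": 0},
    {"claw": 0.78,"x": 0.006,"y": -0.008,"z": 0.01,"ax": 0,"ay": 0,"az": 0},
    {"claw": 0.78,"x": 0,"y": 0,"z": 0,"ax": 0,"ay": 0,"az": 0}
  ]
}}

```text
time: 4.62
tool_pos: [0.5076, 0.1091, 0.2188]
tcp_rot: [[0.93, 0.213, 0.298], [0.203, -0.977, 0.065], [0.305, -0.0, -0.952]]
force: [-1.1, 0.4, -0.7]
finger_gap: 0.778
finger_force: 0.0
```

```bash
python3 plan.py .5475,.115,.108,16
```

```text
t 4.62 p [0.5076 0.1091 0.2188] z [ 0.2982  0.0652 -0.9523] y [ 0.2133 -0.977  -0.0001] j [ 0.4732  0.353  -0.9195  2.1132  0.6251  0.5789 -2.2182] gap 0.778 f 0.0 [-1.1133  0.3521 -0.7315]
.5475,.115,.108,16 n 8 each(mm) [ 0.6  0.3 14.7]
```

{"method": "send_rows", "body": {
  "commands": [
    {"claw": 0.78,"x": 0.0005,"y": 0.0003,"z": 0.0147,"ax": 0,"ay": 0,"az": 0},
    {"claw": 0.78,"x": 0.0005,"y": 0.0003,"z": 0.0147,"ax": 0,"ay": 0,"az": 0},
    {"claw": 0.78,"x": 0.0005,"y": 0.0003,"z": 0.0147,"ax": 0,"ay": 0,"az": 0},
    {"claw": 0.78,"x": 0.0005,"y": 0.0003,"z": 0.0147,"ax": 0,"ay": 0,"az": 0},
    {"claw": 0.78,"x": 0.0005,"y": 0.0003,"z": 0.0147,"ax": 0,"ay": 0,"az": 0},
    {"claw": 0.78,"x": 0.0005,"y": 0.0003,"z": 0.0147,"ax": 0,"ay": 0,"az": 0},
    {"claw": 0.78,"x": 0.0005,"y": 0.0003,"z": 0.0147,"ax": 0,"ay": 0,"az": 0},
    {"claw": 0.78,"x": 0.0005,"y": 0.0003,"z": 0.0147,"ax": 0,"ay": 0,"az": 0}
  ]
}}

```text
time: 5.28
tool_pos: [0.5472, 0.1122, 0.1088]
tcp_rot: [[0.931, 0.21, 0.299], [0.2, -0.978, 0.063], [0.306, 0.002, -0.952]]
force: [0.2, 0.0, -0.1]
finger_gap: 0.781
finger_force: 0.0
```

```bash
python3 plan.py .5475,.115,.108,16; python3 - <<'E'
from workcell import viewer
import cv2
c=viewer.capture("wrist"); cv2.imwrite("pics/w2.png",c["img"][:,:,::-1])
E
```

```text
t 5.28 p [0.5472 0.1122 0.1088] z [ 0.2992  0.0627 -0.9521] y [ 0.2101 -0.9777  0.0016] j [ 0.2074  0.5658 -0.6226  2.1007  0.9878  0.4136 -2.536 ] gap 0.781 f 0.0 [ 0.1591  0.0233 -0.0882]
.5475,.115,.108,16 n 1 each(mm) [ 0.6 -2.6  1. ]
```

View pics/w2.png

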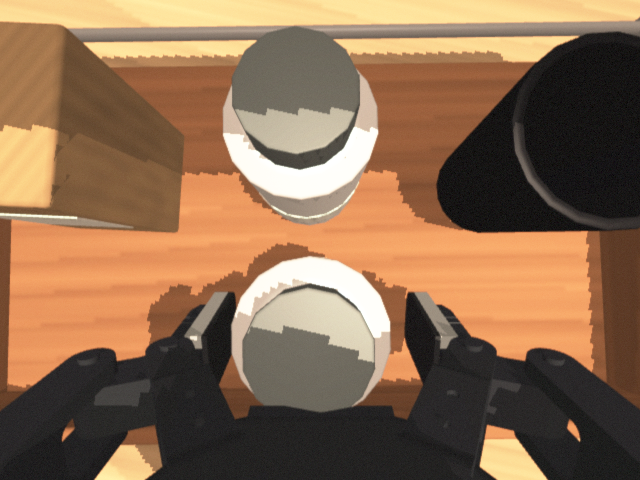

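The front can sits between the pads, just left of centre. I'll centre on it and close.

{"method": "send_rows", "body": {
  "commands": [
    {"claw": 0.78,"x": 0.0005,"y": -0.0025,"z": 0.001,"ax": 0,"ay": 0,"az": 0},
    {"claw": 0.4,"x": 0,"y": 0,"z": 0,"ax": 0,"ay": 0,"az": 0},
    {"claw": 0.2,"x": 0,"y": 0,"z": 0,"ax": 0,"ay": 0,"az": 0},
    {"claw": 0,"x": 0,"y": 0,"z": 0,"ax": 0,"ay": 0,"az": 0},
    {"claw": 0,"x": 0,"y": 0,"z": 0,"ax": 0,"ay": 0,"az": 0},
    {"claw": 0,"x": 0,"y": 0,"z": 0,"ax": 0,"ay": 0,"az": 0}
  ],
  "grip_force": 60
}}

```text
time: 5.83
tool_pos: [0.5481, 0.1158, 0.1093]
tcp_rot: [[0.93, 0.21, 0.301], [0.201, -0.978, 0.063], [0.307, 0.002, -0.952]]
force: [-3.8, -1.6, 8.7]
finger_gap: 0.574
finger_force: 62.9
```

```bash
python3 plan.py .5475,.115,.135,10 .527,.1105,.2,13 .43,.09,.215,15 .53,-.22,.215,25 .554,-.261,.215,25
```

```text
t 5.83 p [0.5481 0.1158 0.1093] z [ 0.3008  0.0629 -0.9516] y [ 0.2103 -0.9776  0.0018] j [ 0.2003  0.5665 -0.623   2.0979  0.9912  0.4162 -2.5448] gap 0.574 f 62.94636346399784 [-3.7547 -1.6484  8.6609]
.5475,.115,.135,10 n 3 each(mm) [ 2.4  0.2 -8.2]
.527,.1105,.2,13 n 6 each(mm) [  0.    0.  -11.4]
.43,.09,.215,15 n 7 each(mm) [-12.8  -0.   -6.4]
.53,-.22,.215,25 n 14 each(mm) [ 2.2 23.1  0.8]
.554,-.261,.215,25 n 2 each(mm) [ 7.  22.6  2.3]
```

{"method": "send_rows", "body": {
  "commands": [
    {"claw": 0,"x": 0.002,"y": 0,"z": -0.006,"ax": 0,"ay": 0,"az": 0},
    {"claw": 0,"x": 0.003,"y": 0,"z": -0.01,"ax": 0,"ay": 0,"az": 0},
    {"claw": 0,"x": 0.004,"y": 0,"z": -0.0124,"ax": 0,"ay": 0,"az": 0},
    {"claw": 0,"x": 0.004,"y": 0,"z": -0.0124,"ax": 0,"ay": 0,"az": 0},
    {"claw": 0,"x": 0.004,"y": 0,"z": -0.0124,"ax": 0,"ay": 0,"az": 0},
    {"claw": 0,"x": 0.004,"y": 0,"z": -0.0124,"ax": 0,"ay": 0,"az": 0},
    {"claw": 0,"x": 0,"y": 0,"z": -0.0124,"ax": 0,"ay": 0,"az": 0},
    {"claw": 0,"x": 0,"y": 0,"z": 0,"ax": 0,"ay": 0,"az": 0}
  ]
}}

```text
time: 6.5
tool_pos: [0.5442, 0.1149, 0.1907]
tcp_rot: [[0.93, 0.21, 0.301], [0.2, -0.978, 0.063], [0.308, 0.002, -0.952]]
force: [0.3, 0.4, -2.5]
finger_gap: 0.572
finger_force: 62.8
```

```bash
python3 plan.py .48,.10,.20,15 .53,-.22,.20,25 .558,-.261,.20,25
```

```text
t 6.5 p [0.5442 0.1149 0.1907] z [ 0.3012  0.0626 -0.9515] y [ 0.2099 -0.9777  0.0022] j [ 0.3725  0.4516 -0.8262  2.0564  0.7417  0.5658 -2.3046] gap 0.572 f 62.80297884950414 [ 0.26    0.3706 -2.5372]
.48,.10,.20,15 n 5 each(mm) [-12.    0.2  -5.8]
.53,-.22,.20,25 n 13 each(mm) [-1.4 24.9 -0.4]
.558,-.261,.20,25 n 2 each(mm) [ 8.9 23.   2.9]
```

{"method": "send_rows", "body": {
  "commands": [
    {"claw": 0,"x": -0.012,"y": 0,"z": -0.006,"ax": 0,"ay": 0,"az": 0},
    {"claw": 0,"x": -0.012,"y": 0,"z": -0.006,"ax": 0,"ay": 0,"az": 0},
    {"claw": 0,"x": -0.012,"y": 0,"z": -0.006,"ax": 0,"ay": 0,"az": 0},
    {"claw": 0,"x": -0.012,"y": 0,"z": -0.006,"ax": 0,"ay": 0,"az": 0},
    {"claw": 0,"x": -0.012,"y": 0,"z": -0.006,"ax": 0,"ay": 0,"az": 0},
    {"claw": 0,"x": 0,"y": 0,"z": 0,"ax": 0,"ay": 0,"az": 0},
    {"claw": 0,"x": -0.001,"y": 0.012,"z": 0,"ax": 0,"ay": 0,"az": 0},
    {"claw": 0,"x": -0.001,"y": 0.018,"z": 0,"ax": 0,"ay": 0,"az": 0}
  ]
}}

```text
time: 7.17
tool_pos: [0.4836, 0.0725, 0.1985]
tcp_rot: [[0.93, 0.214, 0.3], [0.204, -0.977, 0.064], [0.306, 0.001, -0.952]]
force: [0.0, 0.4, -2.9]
finger_gap: 0.569
finger_force: 62.9
```

{"method": "send_rows", "body": {
  "commands": [
    {"claw": 0,"x": -0.001,"y": 0.025,"z": 0,"ax": 0,"ay": 0,"az": 0},
    {"claw": 0,"x": -0.001,"y": 0.025,"z": 0,"ax": 0,"ay": 0,"az": 0},
    {"claw": 0,"x": -0.001,"y": 0.025,"z": 0,"ax": 0,"ay": 0,"az": 0},
    {"claw": 0,"x": -0.001,"y": 0.025,"z": 0,"ax": 0,"ay": 0,"az": 0},
    {"claw": 0,"x": -0.001,"y": 0.025,"z": 0,"ax": 0,"ay": 0,"az": 0},
    {"claw": 0,"x": -0.001,"y": 0.025,"z": 0,"ax": 0,"ay": 0,"az": 0},
    {"claw": 0,"x": -0.001,"y": 0.025,"z": 0,"ax": 0,"ay": 0,"az": 0},
    {"claw": 0,"x": -0.001,"y": 0.025,"z": 0,"ax": 0,"ay": 0,"az": 0}
  ]
}}

```text
time: 7.83
tool_pos: [0.5182, -0.1276, 0.1958]
tcp_rot: [[0.931, 0.21, 0.299], [0.2, -0.978, 0.062], [0.305, 0.002, -0.952]]
force: [0.4, -0.5, -3.7]
finger_gap: 0.574
finger_force: 62.9
```

```bash
python3 plan.py .558,-.261,.20,25 .558,-.261,.08,15
```

```text
t 7.83 p [ 0.5182 -0.1276  0.1958] z [ 0.2986  0.0625 -0.9523] y [ 0.2095 -0.9778  0.0016] j [ 1.0342  0.4803 -0.9779  2.0713  0.5564  0.5509 -1.6316] gap 0.574 f 62.912905958946794 [ 0.4159 -0.466  -3.6952]
.558,-.261,.20,25 n 6 each(mm) [ 1.9 23.1 -0.1]
.558,-.261,.08,15 n 9 each(mm) [-4.1 -0.  12.7]
```

{"method": "send_rows", "body": {
  "commands": [
    {"claw": 0,"x": 0.002,"y": 0.023,"z": 0,"ax": 0,"ay": 0,"az": 0},
    {"claw": 0,"x": 0.002,"y": 0.023,"z": 0,"ax": 0,"ay": 0,"az": 0},
    {"claw": 0,"x": 0.002,"y": 0.023,"z": 0,"ax": 0,"ay": 0,"az": 0},
    {"claw": 0,"x": 0.002,"y": 0.023,"z": 0,"ax": 0,"ay": 0,"az": 0},
    {"claw": 0,"x": 0.002,"y": 0.023,"z": 0,"ax": 0,"ay": 0,"az": 0},
    {"claw": 0,"x": 0.002,"y": 0.018,"z": 0,"ax": 0,"ay": 0,"az": 0},
    {"claw": 0,"x": 0,"y": 0,"z": 0,"ax": 0,"ay": 0,"az": 0},
    {"claw": 0,"x": 0,"y": 0,"z": 0,"ax": 0,"ay": 0,"az": 0}
  ]
}}

```text
time: 8.5
tool_pos: [0.5571, -0.2549, 0.1993]
tcp_rot: [[0.932, 0.208, 0.299], [0.198, -0.978, 0.063], [0.305, 0.001, -0.952]]
force: [0.1, 0.9, -2.8]
finger_gap: 0.574
finger_force: 63.0
```

```bash
python3 plan.py .559,-.262,.085,15; python3 - <<'E'
from workcell import viewer
import cv2
a=viewer.capture("top")["img"][190:320,360:520,::-1]; b=viewer.capture("scene")["img"][160:330,130:300,::-1]
a=cv2.resize(a,(400,325),interpolation=2); b=cv2.resize(b,(325,325),interpolation=2)
cv2.imwrite("pics/c3.png",cv2.hconcat([a,b]))
E
```

```text
t 8.5 p [ 0.5571 -0.2549  0.1993] z [ 0.2985  0.0625 -0.9523] y [ 0.2076 -0.9782  0.0008] j [ 1.1668  0.6358 -0.9697  1.8528  0.5607  0.6862 -1.3919] gap 0.574 f 62.9964642575942 [ 0.0933  0.8648 -2.7996]
.559,-.262,.085,15 n 8 each(mm) [-4.3  0.9 13.6]
```

View pics/c3.png

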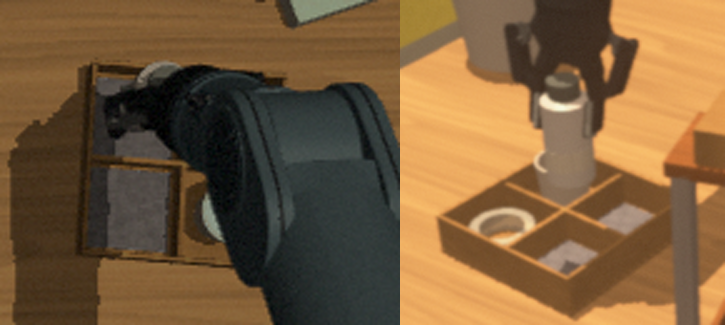

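The can hangs upright over the far-left cell. Lowering it now.

{"method": "send_rows", "body": {
  "commands": [
    {"claw": 0,"x": -0.0043,"y": 0.001,"z": 0.0136,"ax": 0,"ay": 0,"az": 0},
    {"claw": 0,"x": -0.0043,"y": 0.001,"z": 0.0136,"ax": 0,"ay": 0,"az": 0},
    {"claw": 0,"x": -0.0043,"y": 0.001,"z": 0.0136,"ax": 0,"ay": 0,"az": 0},
    {"claw": 0,"x": -0.0043,"y": 0.001,"z": 0.0136,"ax": 0,"ay": 0,"az": 0},
    {"claw": 0,"x": -0.0043,"y": 0.001,"z": 0.0136,"ax": 0,"ay": 0,"az": 0},
    {"claw": 0,"x": -0.0043,"y": 0.001,"z": 0.0136,"ax": 0,"ay": 0,"az": 0},
    {"claw": 0,"x": -0.0043,"y": 0.001,"z": 0.0136,"ax": 0,"ay": 0,"az": 0},
    {"claw": 0,"x": -0.003,"y": 0.001,"z": 0.011,"ax": 0,"ay": 0,"az": 0}
  ]
}}

```text
time: 9.27
tool_pos: [0.5594, -0.2601, 0.0879]
tcp_rot: [[0.931, 0.212, 0.298], [0.202, -0.977, 0.064], [0.305, 0.001, -0.952]]
force: [0.3, 0.4, -2.7]
finger_gap: 0.569
finger_force: 63.0
```

{"method": "send_rows", "body": {
  "commands": [
    {"claw": 0,"x": -0.0007,"y": 0,"z": 0.002,"ax": 0,"ay": 0,"az": 0},
    {"claw": 0,"x": -0.0007,"y": 0,"z": 0.002,"ax": 0,"ay": 0,"az": 0},
    {"claw": 0,"x": -0.0005,"y": 0,"z": 0.0015,"ax": 0,"ay": 0,"az": 0},
    {"claw": 0,"x": 0,"y": 0,"z": 0,"ax": 0,"ay": 0,"az": 0}
  ]
}}

```text
time: 9.6
tool_pos: [0.5602, -0.2612, 0.0837]
tcp_rot: [[0.93, 0.21, 0.3], [0.201, -0.978, 0.062], [0.306, 0.002, -0.952]]
force: [-0.0, 0.1, -2.5]
finger_gap: 0.572
finger_force: 63.0
```

```bash
python3 plan.py .559,-.262,.078,15
```

```text
t 9.6 p [ 0.5602 -0.2612  0.0837] z [ 0.2999  0.0624 -0.9519] y [ 0.2104 -0.9776  0.0022] j [ 1.0349  0.7762 -0.7746  1.897   0.7326  0.4804 -1.4999] gap 0.572 f 62.97937777591869 [-0.0252  0.0936 -2.5304]
.559,-.262,.078,15 n 1 each(mm) [-3.   0.5  5. ]
```

{"method": "send_rows", "body": {
  "commands": [
    {"claw": 0,"x": -0.0006,"y": 0,"z": 0.0019,"ax": 0,"ay": 0,"az": 0},
    {"claw": 0,"x": -0.0006,"y": 0,"z": 0.0019,"ax": 0,"ay": 0,"az": 0},
    {"claw": 0,"x": -0.0004,"y": 0,"z": 0.0012,"ax": 0,"ay": 0,"az": 0},
    {"claw": 0,"x": 0,"y": 0,"z": 0,"ax": 0,"ay": 0,"az": 0}
  ]
}}

```text
time: 9.93
tool_pos: [0.5597, -0.2614, 0.0778]
tcp_rot: [[0.931, 0.21, 0.299], [0.2, -0.978, 0.063], [0.305, 0.002, -0.952]]
force: [0.6, 0.4, -3.0]
finger_gap: 0.567
finger_force: 63.0
```

{"method": "send_rows", "body": {
  "commands": [
    {"claw": 0,"x": -0.0003,"y": 0,"z": 0.001,"ax": 0,"ay": 0,"az": 0},
    {"claw": 0,"x": -0.0003,"y": 0,"z": 0.0005,"ax": 0,"ay": 0,"az": 0},
    {"claw": 0,"x": 0,"y": 0,"z": 0,"ax": 0,"ay": 0,"az": 0}
  ]
}}

```text
time: 10.18
tool_pos: [0.5601, -0.2614, 0.0774]
tcp_rot: [[0.931, 0.21, 0.3], [0.201, -0.978, 0.062], [0.306, 0.003, -0.952]]
force: [-4.9, 0.6, 8.9]
finger_gap: 0.57
finger_force: 64.1
```

Contact. Opening gently to 0.78.

{"method": "send_rows", "body": {
  "commands": [
    {"claw": 0.6,"x": 0,"y": 0,"z": 0,"ax": 0,"ay": 0,"az": 0},
    {"claw": 0.65,"x": 0,"y": 0,"z": 0,"ax": 0,"ay": 0,"az": 0},
    {"claw": 0.72,"x": 0,"y": 0,"z": 0,"ax": 0,"ay": 0,"az": 0},
    {"claw": 0.76,"x": 0,"y": 0,"z": 0,"ax": 0,"ay": 0,"az": 0},
    {"claw": 0.76,"x": 0,"y": 0,"z": -0.008,"ax": 0,"ay": 0,"az": 0},
    {"claw": 0.76,"x": 0,"y": 0,"z": -0.012,"ax": 0,"ay": 0,"az": 0},
    {"claw": 0.76,"x": 0,"y": 0,"z": -0.02,"ax": 0,"ay": 0,"az": 0},
    {"claw": 0.76,"x": 0,"y": 0,"z": -0.025,"ax": 0,"ay": 0,"az": 0}
  ]
}}

```text
time: 10.85
tool_pos: [0.5395, -0.2649, 0.1389]
tcp_rot: [[0.931, 0.211, 0.298], [0.201, -0.977, 0.064], [0.305, 0.001, -0.952]]
force: [0.0, 0.2, 0.5]
finger_gap: 0.759
finger_force: 0.0
```

{"method": "send_rows", "body": {
  "commands": [
    {"claw": 0.76,"x": 0,"y": 0,"z": -0.03,"ax": 0,"ay": 0,"az": 0},
    {"claw": 0.76,"x": 0,"y": 0,"z": -0.03,"ax": 0,"ay": 0,"az": 0},
    {"claw": 0.76,"x": 0,"y": 0,"z": -0.02,"ax": 0,"ay": 0,"az": 0},
    {"claw": 0.76,"x": 0,"y": 0,"z": 0,"ax": 0,"ay": 0,"az": 0}
  ]
}}

```text
time: 11.18
tool_pos: [0.5172, -0.2719, 0.2191]
tcp_rot: [[0.93, 0.209, 0.304], [0.201, -0.978, 0.058], [0.309, 0.007, -0.951]]
force: [0.1, -0.6, 0.7]
finger_gap: 0.764
finger_force: 0.0
```

```bash
python3 plan.py .515,-.08,.24,30 .525,.115,.215,30
```

```text
t 11.18 p [ 0.5172 -0.2719  0.2191] z [ 0.3037  0.0582 -0.951 ] y [ 0.2088 -0.9779  0.0069] j [ 1.3046  0.5879 -1.0434  1.9019  0.5162  0.6991 -1.3097] gap 0.764 f 0.0 [ 0.1473 -0.623   0.6504]
.515,-.08,.24,30 n 7 each(mm) [  6.1 -26.9  -1.3]
.525,.115,.215,30 n 7 each(mm) [  5.8 -27.    5.5]
```

The front can is placed. There is plenty of time, so I'll turn the tool half a turn about its axis. That gives the same grasp, frees joint 7, and puts the camera on the shelf's front side.

{"method": "send_rows", "body": {
  "commands": [
    {"claw": 0.76,"x": 0,"y": 0,"z": -0.015,"ax": 0,"ay": 0,"az": -7},
    {"claw": 0.76,"x": 0,"y": 0,"z": -0.015,"ax": 0,"ay": 0,"az": -7},
    {"claw": 0.76,"x": 0,"y": 0,"z": -0.015,"ax": 0,"ay": 0,"az": -7},
    {"claw": 0.76,"x": 0,"y": 0,"z": 0,"ax": 0,"ay": 0,"az": -7},
    {"claw": 0.76,"x": 0,"y": 0,"z": 0,"ax": 0,"ay": 0,"az": -7},
    {"claw": 0.76,"x": 0,"y": 0,"z": 0,"ax": 0,"ay": 0,"az": -7},
    {"claw": 0.76,"x": 0,"y": 0,"z": 0,"ax": 0,"ay": 0,"az": -7},
    {"claw": 0.76,"x": 0,"y": 0,"z": 0,"ax": 0,"ay": 0,"az": -7}
  ]
}}

```text
time: 11.85
tool_pos: [0.5025, -0.2731, 0.2572]
tcp_rot: [[0.341, 0.891, 0.299], [0.925, -0.375, 0.063], [0.168, 0.255, -0.952]]
force: [0.2, 0.5, -0.1]
finger_gap: 0.764
finger_force: 0.0
```

```bash
python3 plan.py
```

```text
t 11.85 p [ 0.5025 -0.2731  0.2572] z [ 0.2988  0.0625 -0.9523] y [ 0.8914 -0.3746  0.2551] j [ 1.4526  0.6128 -1.2418  1.8848  0.5763  0.8222 -0.3715] gap 0.764 f 0.0 [ 0.1678  0.5458 -0.0734]
```

```bash
python3 plan.py .53,-.08,.24,30
```

```text
t 11.85 p [ 0.5025 -0.2731  0.2572] z [ 0.2988  0.0625 -0.9523] y [ 0.8914 -0.3746  0.2551] j [ 1.4526  0.6128 -1.2418  1.8848  0.5763  0.8222 -0.3715] gap 0.764 f 0.0 [ 0.1678  0.5458 -0.0734]
.53,-.08,.24,30 n 7 each(mm) [26.5 -7.5  5.2]
```

{"method": "send_rows", "body": {
  "commands": [
    {"claw": 0.76,"x": 0.0265,"y": -0.0075,"z": 0.005,"ax": 0,"ay": 0,"az": 0},
    {"claw": 0.76,"x": 0.0265,"y": -0.0075,"z": 0.005,"ax": 0,"ay": 0,"az": 0},
    {"claw": 0.76,"x": 0.0265,"y": -0.0075,"z": 0.005,"ax": 0,"ay": 0,"az": 0},
    {"claw": 0.76,"x": 0.0265,"y": -0.0075,"z": 0.005,"ax": 0,"ay": 0,"az": 0},
    {"claw": 0.76,"x": 0.0265,"y": -0.0075,"z": 0.005,"ax": 0,"ay": 0,"az": 0},
    {"claw": 0.76,"x": 0.0265,"y": -0.0075,"z": 0.005,"ax": 0,"ay": 0,"az": 0},
    {"claw": 0.76,"x": 0.0265,"y": -0.0075,"z": 0.005,"ax": 0,"ay": 0,"az": 0},
    {"claw": 0.76,"x": 0,"y": 0,"z": 0,"ax": 0,"ay": 0,"az": 0}
  ]
}}

```text
time: 12.52
tool_pos: [0.5309, -0.0732, 0.2427]
tcp_rot: [[0.338, 0.892, 0.3], [0.926, -0.373, 0.066], [0.171, 0.255, -0.952]]
force: [0.2, 0.9, -0.6]
finger_gap: 0.761
finger_force: 0.0
```

```bash
python3 plan.py
```

```text
t 12.52 p [ 0.5309 -0.0732  0.2427] z [ 0.3     0.0661 -0.9516] y [ 0.8922 -0.3725  0.2554] j [ 1.0718  0.472  -1.1818  2.0309  0.6063  0.6814 -0.8038] gap 0.761 f 0.0 [ 0.1557  0.8983 -0.5966]
```

{"method": "send_rows", "body": {
  "commands": [
    {"claw": 0.76,"x": 0,"y": 0,"z": 0,"ax": 0,"ay": 0,"az": -7},
    {"claw": 0.76,"x": 0,"y": 0,"z": 0,"ax": 0,"ay": 0,"az": -7},
    {"claw": 0.76,"x": 0,"y": 0,"z": 0,"ax": 0,"ay": 0,"az": -7},
    {"claw": 0.76,"x": 0,"y": 0,"z": 0,"ax": 0,"ay": 0,"az": -7},
    {"claw": 0.76,"x": 0,"y": 0,"z": 0,"ax": 0,"ay": 0,"az": -7},
    {"claw": 0.76,"x": 0,"y": 0,"z": 0,"ax": 0,"ay": 0,"az": -7},
    {"claw": 0.76,"x": 0,"y": 0,"z": 0,"ax": 0,"ay": 0,"az": -7},
    {"claw": 0.76,"x": 0,"y": 0,"z": 0,"ax": 0,"ay": 0,"az": -7}
  ]
}}

```text
time: 13.18
tool_pos: [0.5305, -0.0803, 0.2419]
tcp_rot: [[-0.548, 0.781, 0.299], [0.828, 0.557, 0.062], [-0.118, 0.281, -0.952]]
force: [-0.5, -0.2, 0.1]
finger_gap: 0.758
finger_force: 0.0
```

```bash
python3 plan.py
```

```text
t 13.18 p [ 0.5305 -0.0803  0.2419] z [ 0.2987  0.0622 -0.9523] y [0.7812 0.5573 0.2814] j [ 1.1197  0.5181 -1.247   2.0274  0.6813  0.7174  0.1222] gap 0.758 f 0.0 [-0.4897 -0.2275  0.0719]
```

{"method": "send_rows", "body": {
  "commands": [
    {"claw": 0.76,"x": 0,"y": 0,"z": 0,"ax": 0,"ay": 0,"az": -7},
    {"claw": 0.76,"x": 0,"y": 0,"z": 0,"ax": 0,"ay": 0,"az": -7},
    {"claw": 0.76,"x": 0,"y": 0,"z": 0,"ax": 0,"ay": 0,"az": -7},
    {"claw": 0.76,"x": 0,"y": 0,"z": 0,"ax": 0,"ay": 0,"az": -7}
  ]
}}

```text
time: 13.52
tool_pos: [0.5305, -0.0803, 0.2419]
tcp_rot: [[-0.851, 0.432, 0.299], [0.469, 0.881, 0.062], [-0.236, 0.193, -0.952]]
force: [-0.7, 0.5, 0.6]
finger_gap: 0.762
finger_force: 0.0
```

```bash
python3 plan.py
```

```text
t 13.52 p [ 0.5305 -0.0803  0.2419] z [ 0.2988  0.0622 -0.9523] y [0.4323 0.8808 0.1931] j [ 1.1231  0.5225 -1.2535  2.0273  0.6885  0.721   0.605 ] gap 0.762 f 0.0 [-0.6822  0.5148  0.6073]
```

{"method": "send_rows", "body": {
  "commands": [
    {"claw": 0.76,"x": 0,"y": 0,"z": 0,"ax": 0,"ay": 0,"az": -6.7},
    {"claw": 0.76,"x": 0,"y": 0,"z": 0,"ax": 0,"ay": 0,"az": -6.7},
    {"claw": 0.76,"x": 0,"y": 0,"z": 0,"ax": 0,"ay": 0,"az": -6.7},
    {"claw": 0.76,"x": 0,"y": 0,"z": 0,"ax": 0,"ay": 0,"az": -6.7},
    {"claw": 0.76,"x": 0,"y": 0,"z": 0,"ax": 0,"ay": 0,"az": -6.7},
    {"claw": 0.76,"x": 0,"y": 0,"z": 0,"ax": 0,"ay": 0,"az": -6.5}
  ]
}}

```text
time: 14.02
tool_pos: [0.5305, -0.0803, 0.2419]
tcp_rot: [[-0.93, -0.215, 0.299], [-0.206, 0.977, 0.062], [-0.305, -0.004, -0.952]]
force: [-0.9, 0.3, 0.0]
finger_gap: 0.761
finger_force: 0.0
```

```bash
python3 plan.py .54,.112,.20,25
```

```text
t 14.02 p [ 0.5305 -0.0803  0.2419] z [ 0.2987  0.0621 -0.9523] y [-0.2154  0.9765 -0.0039] j [ 1.1255  0.5256 -1.258   2.0272  0.6934  0.7235  1.2989] gap 0.761 f 0.0 [-0.9126  0.3079  0.0309]
.54,.112,.20,25 n 8 each(mm) [-4.5 23.2  6.8]
```

{"method": "send_rows", "body": {
  "commands": [
    {"claw": 0.76,"x": -0.0045,"y": 0.023,"z": 0.007,"ax": 0,"ay": 0,"az": 0},
    {"claw": 0.76,"x": -0.0045,"y": 0.023,"z": 0.007,"ax": 0,"ay": 0,"az": 0},
    {"claw": 0.76,"x": -0.0045,"y": 0.023,"z": 0.007,"ax": 0,"ay": 0,"az": 0},
    {"claw": 0.76,"x": -0.0045,"y": 0.023,"z": 0.007,"ax": 0,"ay": 0,"az": 0},
    {"claw": 0.76,"x": -0.0045,"y": 0.023,"z": 0.007,"ax": 0,"ay": 0,"az": 0},
    {"claw": 0.76,"x": -0.0045,"y": 0.023,"z": 0.007,"ax": 0,"ay": 0,"az": 0},
    {"claw": 0.76,"x": -0.0045,"y": 0.023,"z": 0.007,"ax": 0,"ay": 0,"az": 0},
    {"claw": 0.76,"x": -0.0045,"y": 0.023,"z": 0.007,"ax": 0,"ay": 0,"az": 0}
  ]
}}

```text
time: 14.68
tool_pos: [0.5423, 0.1113, 0.1991]
tcp_rot: [[-0.931, -0.21, 0.299], [-0.201, 0.978, 0.062], [-0.306, -0.002, -0.952]]
force: [0.5, 0.1, 0.2]
finger_gap: 0.764
finger_force: 0.0
```

```bash
python3 plan.py
```

```text
t 14.68 p [0.5423 0.1113 0.1991] z [ 0.2992  0.0619 -0.9522] y [-0.2099  0.9777 -0.0024] j [ 0.5372  0.5209 -1.0433  2.0477  0.8734  0.6676  0.7444] gap 0.764 f 0.0 [0.4539 0.1205 0.2198]
```

{"method": "send_rows", "body": {
  "commands": [
    {"claw": 0.76,"x": 0,"y": 0,"z": 0,"ax": 0,"ay": -2.5,"az": 0},
    {"claw": 0.76,"x": 0,"y": 0,"z": 0,"ax": 0,"ay": -2.5,"az": 0},
    {"claw": 0.76,"x": 0,"y": 0,"z": 0,"ax": 0,"ay": -2.5,"az": 0},
    {"claw": 0.76,"x": 0,"y": 0,"z": 0,"ax": 0,"ay": -2.5,"az": 0},
    {"claw": 0.76,"x": 0,"y": 0,"z": 0,"ax": 0,"ay": 0,"az": 0}
  ]
}}

```text
time: 15.1
tool_pos: [0.5407, 0.11, 0.1986]
tcp_rot: [[-0.865, -0.211, 0.456], [-0.189, 0.977, 0.095], [-0.466, -0.004, -0.885]]
force: [-0.3, 0.1, -1.2]
finger_gap: 0.759
finger_force: 0.0
```

```bash
python3 plan.py .5756,.1245,.155,15 .612,.1335,.109,15
```

```text
t 15.1 p [0.5407 0.11   0.1986] z [ 0.456   0.0951 -0.8849] y [-0.2111  0.9774 -0.0037] j [ 0.4686  0.4105 -0.9101  2.189   1.1436  0.4111  0.4532] gap 0.759 f 0.0 [-0.3303  0.0902 -1.2116]
.5756,.1245,.155,15 n 4 each(mm) [-3.1  1.8 14. ]
.612,.1335,.109,15 n 4 each(mm) [-2.9  0.3 14.5]
```

{"method": "send_rows", "body": {
  "commands": [
    {"claw": 0.76,"x": -0.003,"y": 0.002,"z": 0.014,"ax": 0,"ay": 0,"az": 0},
    {"claw": 0.76,"x": -0.003,"y": 0.002,"z": 0.014,"ax": 0,"ay": 0,"az": 0},
    {"claw": 0.76,"x": -0.003,"y": 0.002,"z": 0.014,"ax": 0,"ay": 0,"az": 0},
    {"claw": 0.76,"x": -0.003,"y": 0.002,"z": 0.014,"ax": 0,"ay": 0,"az": 0},
    {"claw": 0.76,"x": 0,"y": 0,"z": 0,"ax": 0,"ay": 0,"az": 0}
  ]
}}

```text
time: 15.52
tool_pos: [0.5775, 0.1263, 0.154]
tcp_rot: [[-0.866, -0.21, 0.454], [-0.186, 0.978, 0.096], [-0.464, -0.002, -0.886]]
force: [-0.6, 0.3, 0.2]
finger_gap: 0.756
finger_force: 0.0
```

```bash
python3 plan.py .612,.1335,.109,12; python3 - <<'E'
from workcell import viewer
import cv2
a=viewer.capture("wrist")["img"][:,:,::-1]; b=viewer.capture("scene")["img"][200:430,250:540,::-1]
cv2.imwrite("pics/c4.png",cv2.hconcat([cv2.resize(a,(440,330)),cv2.resize(b,(360,330),interpolation=2)]))
E
```

```text
t 15.52 p [0.5775 0.1263 0.154 ] z [ 0.4544  0.0961 -0.8856] y [-0.2097  0.9778 -0.0015] j [ 0.324   0.5393 -0.7843  2.1273  1.3614  0.4178  0.2581] gap 0.756 f 0.0 [-0.5913  0.2972  0.2324]
.612,.1335,.109,12 n 5 each(mm) [-2.1 -0.  11.2]
```

View pics/c4.png

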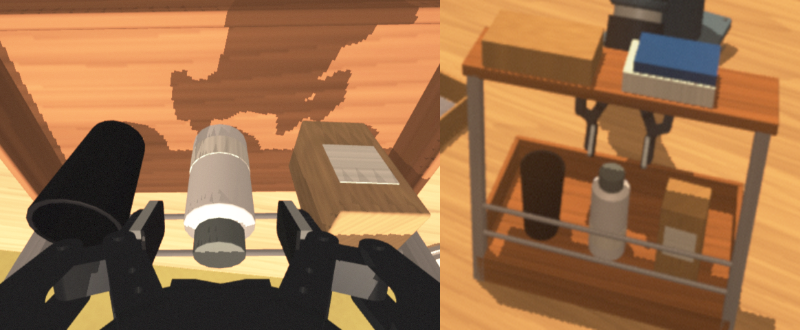

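The wrist picture shows the back can's cap at x≈220, midway between the pads (160 and 282), and the neighbours clear. Going in.

{"method": "send_rows", "body": {
  "commands": [
    {"claw": 0.72,"x": -0.002,"y": 0,"z": 0.0112,"ax": 0,"ay": 0,"az": 0},
    {"claw": 0.72,"x": -0.002,"y": 0,"z": 0.0112,"ax": 0,"ay": 0,"az": 0},
    {"claw": 0.72,"x": -0.002,"y": 0,"z": 0.0112,"ax": 0,"ay": 0,"az": 0},
    {"claw": 0.72,"x": -0.002,"y": 0,"z": 0.0112,"ax": 0,"ay": 0,"az": 0},
    {"claw": 0.72,"x": -0.002,"y": 0,"z": 0.0112,"ax": 0,"ay": 0,"az": 0},
    {"claw": 0.72,"x": 0,"y": 0,"z": 0,"ax": 0,"ay": 0,"az": 0}
  ]
}}

```text
time: 16.12
tool_pos: [0.6113, 0.1328, 0.1101]
tcp_rot: [[-0.865, -0.209, 0.456], [-0.186, 0.978, 0.096], [-0.466, -0.002, -0.885]]
force: [0.7, -0.4, 0.7]
finger_gap: 0.723
finger_force: 0.0
```

```bash
python3 plan.py .612,.1335,.109,12
```

```text
t 16.12 p [0.6113 0.1328 0.1101] z [ 0.4557  0.0957 -0.885 ] y [-0.2089  0.9779 -0.0019] j [ 0.2571  0.6605 -0.7138  2.0625  1.5339  0.4263  0.1295] gap 0.723 f 0.0 [ 0.7189 -0.3939  0.6994]
.612,.1335,.109,12 n 1 each(mm) [-0.2  0.6  1.3]
```

{"method": "send_rows", "body": {
  "commands": [
    {"claw": 0.65,"x": 0,"y": 0.0006,"z": 0.001,"ax": 0,"ay": 0,"az": 0},
    {"claw": 0.4,"x": 0,"y": 0,"z": 0,"ax": 0,"ay": 0,"az": 0},
    {"claw": 0.2,"x": 0,"y": 0,"z": 0,"ax": 0,"ay": 0,"az": 0},
    {"claw": 0,"x": 0,"y": 0,"z": 0,"ax": 0,"ay": 0,"az": 0},
    {"claw": 0,"x": 0,"y": 0,"z": 0,"ax": 0,"ay": 0,"az": 0}
  ]
}}

```text
time: 16.53
tool_pos: [0.6115, 0.1339, 0.1105]
tcp_rot: [[-0.864, -0.21, 0.457], [-0.187, 0.978, 0.096], [-0.467, -0.002, -0.884]]
force: [-3.9, -2.2, 6.7]
finger_gap: 0.566
finger_force: 62.4
```

```bash
python3 plan.py .611,.133,.117,4 .548,.1195,.128,10 .545,.119,.195,12 .49,.107,.2,12
```

```text
t 16.53 p [0.6115 0.1339 0.1105] z [ 0.4574  0.0961 -0.884 ] y [-0.21    0.9777 -0.0024] j [ 0.2546  0.6598 -0.7134  2.0629  1.5384  0.4267  0.1243] gap 0.566 f 62.36027804086916 [-3.8925 -2.2133  6.7089]
.611,.133,.117,4 n 2 each(mm) [-1.2 -0.4 -3. ]
.548,.1195,.128,10 n 7 each(mm) [ 7.4  0.  -5.7]
.545,.119,.195,12 n 6 each(mm) [ -4.8  -0.  -10.1]
.49,.107,.2,12 n 5 each(mm) [ 9.5 -0.  -6.1]
```

{"method": "send_rows", "body": {
  "commands": [
    {"claw": 0,"x": -0.001,"y": 0,"z": -0.003,"ax": 0,"ay": 0,"az": 0},
    {"claw": 0,"x": -0.002,"y": 0,"z": -0.005,"ax": 0,"ay": 0,"az": 0},
    {"claw": 0,"x": 0.005,"y": 0,"z": -0.004,"ax": 0,"ay": 0,"az": 0},
    {"claw": 0,"x": 0.0085,"y": 0,"z": -0.0065,"ax": 0,"ay": 0,"az": 0},
    {"claw": 0,"x": 0.0085,"y": 0,"z": -0.0065,"ax": 0,"ay": 0,"az": 0},
    {"claw": 0,"x": 0.0085,"y": 0,"z": -0.0065,"ax": 0,"ay": 0,"az": 0},
    {"claw": 0,"x": 0.0085,"y": 0,"z": -0.0065,"ax": 0,"ay": 0,"az": 0},
    {"claw": 0,"x": 0.0085,"y": 0,"z": -0.0065,"ax": 0,"ay": 0,"az": 0}
  ]
}}

```text
time: 17.2
tool_pos: [0.5511, 0.1212, 0.1281]
tcp_rot: [[-0.865, -0.21, 0.456], [-0.187, 0.978, 0.096], [-0.466, -0.002, -0.885]]
force: [0.7, 0.6, -3.1]
finger_gap: 0.569
finger_force: 62.3
```

```bash
python3 plan.py .545,.119,.2,12 .495,.107,.205,12
```

```text
t 17.2 p [0.5511 0.1212 0.1281] z [ 0.4555  0.0965 -0.885 ] y [-0.2103  0.9776 -0.0017] j [ 0.2955  0.5513 -0.7468  2.2036  1.5878  0.3961  0.0189] gap 0.569 f 62.3163050157018 [ 0.655   0.6177 -3.0714]
.545,.119,.2,12 n 7 each(mm) [-4.  -0.1 -9.5]
.495,.107,.205,12 n 5 each(mm) [ 8.6 -0.2 -5.7]
```

{"method": "send_rows", "body": {
  "commands": [
    {"claw": 0,"x": -0.004,"y": 0,"z": -0.0095,"ax": 0,"ay": 0,"az": 0},
    {"claw": 0,"x": -0.004,"y": 0,"z": -0.0095,"ax": 0,"ay": 0,"az": 0},
    {"claw": 0,"x": -0.004,"y": 0,"z": -0.0095,"ax": 0,"ay": 0,"az": 0},
    {"claw": 0,"x": -0.004,"y": 0,"z": -0.0095,"ax": 0,"ay": 0,"az": 0},
    {"claw": 0,"x": -0.004,"y": 0,"z": -0.0095,"ax": 0,"ay": 0,"az": 0},
    {"claw": 0,"x": -0.004,"y": 0,"z": -0.0095,"ax": 0,"ay": 0,"az": 0},
    {"claw": 0,"x": -0.004,"y": 0,"z": -0.0095,"ax": 0,"ay": 0,"az": 0},
    {"claw": 0,"x": 0,"y": 0,"z": 0,"ax": 0,"ay": 0,"az": 0}
  ]
}}

```text
time: 17.87
tool_pos: [0.5465, 0.1204, 0.2017]
tcp_rot: [[-0.864, -0.21, 0.458], [-0.187, 0.978, 0.096], [-0.468, -0.002, -0.884]]
force: [0.5, -0.6, -2.2]
finger_gap: 0.569
finger_force: 62.4
```

{"method": "send_rows", "body": {
  "commands": [
    {"claw": 0,"x": 0.0085,"y": 0,"z": -0.0055,"ax": 0,"ay": 0,"az": 0},
    {"claw": 0,"x": 0.0085,"y": 0,"z": -0.0055,"ax": 0,"ay": 0,"az": 0},
    {"claw": 0,"x": 0.0085,"y": 0,"z": -0.0055,"ax": 0,"ay": 0,"az": 0},
    {"claw": 0,"x": 0.0085,"y": 0,"z": -0.0055,"ax": 0,"ay": 0,"az": 0},
    {"claw": 0,"x": 0.0085,"y": 0,"z": -0.0055,"ax": 0,"ay": 0,"az": 0},
    {"claw": 0,"x": 0,"y": 0,"z": 0,"ax": 0,"ay": 0,"az": 0},
    {"claw": 0,"x": 0,"y": 0,"z": 0,"ax": 0,"ay": 0,"az": 0}
  ]
}}

```text
time: 18.45
tool_pos: [0.4966, 0.1093, 0.2047]
tcp_rot: [[-0.865, -0.21, 0.456], [-0.187, 0.978, 0.096], [-0.466, -0.003, -0.885]]
force: [-0.1, -0.1, -0.6]
finger_gap: 0.573
finger_force: 62.6
```

```bash
python3 plan.py .50,-.1,.21,22 .464,-.253,.21,20
```

```text
t 18.45 p [0.4966 0.1093 0.2047] z [ 0.4565  0.0957 -0.8846] y [-0.2102  0.9777 -0.0027] j [ 0.4808  0.3105 -0.9216  2.2808  1.0947  0.3561  0.4395] gap 0.573 f 62.55956640816294 [-0.1156 -0.1156 -0.5972]
.50,-.1,.21,22 n 10 each(mm) [  3.4 -20.5  -2.3]
.464,-.253,.21,20 n 8 each(mm) [  7.5 -17.8  -3.9]
```

{"method": "send_rows", "body": {
  "commands": [
    {"claw": 0,"x": 0.003,"y": -0.012,"z": -0.002,"ax": 0,"ay": 0,"az": 0},
    {"claw": 0,"x": 0.003,"y": -0.02,"z": -0.002,"ax": 0,"ay": 0,"az": 0},
    {"claw": 0,"x": 0.0035,"y": -0.022,"z": -0.0025,"ax": 0,"ay": 0,"az": 0},
    {"claw": 0,"x": 0.0035,"y": -0.022,"z": -0.0025,"ax": 0,"ay": 0,"az": 0},
    {"claw": 0,"x": 0.0035,"y": -0.022,"z": -0.0025,"ax": 0,"ay": 0,"az": 0},
    {"claw": 0,"x": 0.0035,"y": -0.022,"z": -0.0025,"ax": 0,"ay": 0,"az": 0},
    {"claw": 0,"x": 0.0035,"y": -0.022,"z": -0.0025,"ax": 0,"ay": 0,"az": 0},
    {"claw": 0,"x": 0.0035,"y": -0.022,"z": -0.0025,"ax": 0,"ay": 0,"az": 0}
  ]
}}

```text
time: 19.12
tool_pos: [0.5001, -0.059, 0.2096]
tcp_rot: [[-0.864, -0.21, 0.457], [-0.186, 0.978, 0.096], [-0.467, -0.002, -0.884]]
force: [-0.0, 0.2, -2.3]
finger_gap: 0.572
finger_force: 62.7
```

```bash
python3 plan.py .464,-.253,.20,20
```

```text
t 19.12 p [ 0.5001 -0.059   0.2096] z [ 0.4572  0.0959 -0.8842] y [-0.2096  0.9778 -0.0023] j [ 1.1355  0.4126 -1.1648  2.2578  0.8295  0.3244  1.1343] gap 0.572 f 62.71912439377047 [-0.0168  0.1652 -2.2923]
.464,-.253,.20,20 n 10 each(mm) [  7.2 -18.2  -2.7]
```

```bash
cat >kin.py <<'E'
import numpy as np,itertools
from scipy.optimize import least_squares
from scipy.spatial.transform import Rotation as Ro
data=[([1.2698,.537,-.0044,1.5386,.0026,1.0673,-.0712],[.1511,-.6317,.2496],[-.0004,.0013,-1],[.2327,-.9725,-.0013]),
([.2737,-.1022,-.3695,2.3213,-.308,.3228,-1.2033],[.4758,.0309,.3197],[.5591,.119,-.8205],[.2086,-.978,.0003]),
([.7446,.205,-1.0668,2.1589,.4072,.606,-1.952],[.4742,.0599,.2589],[.3055,.0392,-.9514],[.203,-.9789,.0249]),
([.2003,.5665,-.623,2.0979,.9912,.4162,-2.5448],[.5481,.1158,.1093],[.3008,.0629,-.9516],[.2103,-.9776,.0018]),
([1.1668,.6358,-.9697,1.8528,.5607,.6862,-1.3919],[.5571,-.2549,.1993],[.2985,.0625,-.9523],[.2076,-.9782,.0008]),
([1.4526,.6128,-1.2418,1.8848,.5763,.8222,-.3715],[.5025,-.2731,.2572],[.2988,.0625,-.9523],[.8914,-.3746,.2551]),
([1.1197,.5181,-1.247,2.0274,.6813,.7174,.1222],[.5305,-.0803,.2419],[.2987,.0622,-.9523],[.7812,.5573,.2814]),
([.2546,.6598,-.7134,2.0629,1.5384,.4267,.1243],[.6115,.1339,.1105],[.4574,.0961,-.884],[-.21,.9777,-.0024]),
([1.1355,.4126,-1.1648,2.2578,.8295,.3244,1.1343],[.5001,-.059,.2096],[.4572,.0959,-.8842],[-.2096,.9778,-.0023])]
def fk(q,P,s):
    c1,c7,h,a1,L1,a2,L2,a3,dT=P; t=np.zeros(3); R=np.eye(3)
    def rot(ax,v):
        nonlocal R; R=R@Ro.from_euler(ax,v).as_matrix()
    def tr(x,z):
        nonlocal t; t=t+R@np.array([x,0,z])
    rot('z',s[0]*q[0]+c1); tr(0,h); rot('y',q[1]); rot('z',s[1]*q[2]); tr(a1,L1); rot('y',q[3]); tr(a2,L2); rot('z',s[2]*q[4]); rot('y',q[5]); tr(a3,dT); rot('z',s[3]*q[6]+c7)
    return t,R
def res(P,s):
    o=[]
    for q,p,z,y in data:
        t,R=fk(q,P,s); o+=list(t-p)+list(.3*(R[:,2]-z))+list(.3*(R[:,1]-y))
    return np.array(o)
def fit():
    best=None
    for s in itertools.product([1,-1],repeat=4):
        for c7 in(0,1.57,3.14,-1.57):
          for c1 in (0,3.14):
            r=least_squares(res,[c1,c7,.3,0,.35,0,.35,0,.25],args=(s,),max_nfev=60)
            if best is None or r.cost<best[0]: best=(r.cost,s,r.x)
    return best
if __name__=="__main__":
    b=fit(); print(b[0],b[1],b[2].round(4)); np.save("kin.npy",np.r_[b[1],b[2]])
E
time python3 kin.py
```

```text
0.0007794058749010154 (-1, -1, -1, -1) [-0.0589  1.5161  0.3441 -0.0035  0.5147  0.0164  0.4492  0.0027  0.3141]
real	0m25.165s
user	0m25.322s
sys	0m0.138s
```

```bash
python3 - <<'E'
from sim import *
from workcell import sensors
np.set_printoptions(precision=2,suppress=True)
q0=sensors.observe()["joint_pos"]; p0,R0=F(q0)
for yaw in(-45,-60,-75,-90):
  for n1 in(1,2):  # 1: turn while moving; 2: turn first in place, then move
    q=q0.copy();mm=9
    for i in range(1,61):
        f=min(1,i/45);g=max(0,(i-45)/15)
        fr=f if n1==1 else min(1,f*2); fp=f if n1==1 else max(0,2*f-1)
        p=(1-fp)*p0+fp*np.array([.464,-.253,.20]); p[2]-=g*.12
        q=step(q,p,T(28,12.2+fr*(yaw-12.2)))
        m=np.minimum(q-lo,hi-q); 
        if m.min()<mm: mm=m.min();am=(i,m.argmin()+1)
    print(yaw,n1,"low",q,"margin",m.min(),m.argmin()+1,"path",mm,am)
E
```

```text
-45 1 low [ 0.59  0.56 -0.31  2.28  1.98  0.36 -0.77] margin 0.12123990142539443 4 path 0.06647458816201801 (20, np.int64(6))
-45 2 low [ 0.58  0.56 -0.3   2.28  1.98  0.36 -0.78] margin 0.12119307328496065 4 path 0.08704186203927983 (54, np.int64(6))
-60 1 low [ 0.44  0.57 -0.24  2.23  1.64  0.45 -0.77] margin 0.17094477618594972 4 path 0.07139079665285075 (14, np.int64(6))
-60 2 low [ 0.43  0.57 -0.22  2.23  1.64  0.43 -0.77] margin 0.17093425893570036 4 path 0.0884286487965732 (5, np.int64(6))
-75 1 low [ 0.39  0.6  -0.25  2.16  1.36  0.57 -0.78] margin 0.2430696619034589 4 path 0.07460165176042799 (11, np.int64(6))
-75 2 low [ 0.37  0.59 -0.23  2.16  1.35  0.56 -0.77] margin 0.24309592639435307 4 path 0.08786533759149395 (4, np.int64(6))
-90 1 low [ 0.37  0.63 -0.26  2.07  1.15  0.7  -0.83] margin 0.32987997796684665 4 path 0.07682976966258603 (9, np.int64(6))
-90 2 low [ 0.35  0.63 -0.24  2.07  1.13  0.69 -0.82] margin 0.32992223482704475 4 path 0.08801112766441571 (3, np.int64(6))
```

The simulated motion says a lean yaw of about -75° gives good margins at the carton. I'll turn about the vertical first, where the arm is now.

{"method": "send_rows", "body": {
  "commands": [
    {"claw": 0,"x": 0,"y": 0,"z": 0,"ax": 3.1,"ay": 0,"az": 5.9},
    {"claw": 0,"x": 0,"y": 0,"z": 0,"ax": 3.1,"ay": 0,"az": 5.9},
    {"claw": 0,"x": 0,"y": 0,"z": 0,"ax": 3.1,"ay": 0,"az": 5.9},
    {"claw": 0,"x": 0,"y": 0,"z": 0,"ax": 3.1,"ay": 0,"az": 5.9},
    {"claw": 0,"x": 0,"y": 0,"z": 0,"ax": 3.1,"ay": 0,"az": 5.9}
  ]
}}

```text
time: 19.53
tool_pos: [0.4996, -0.0582, 0.2085]
tcp_rot: [[-0.841, 0.312, 0.441], [0.275, 0.95, -0.147], [-0.465, -0.002, -0.885]]
force: [-1.0, 0.0, -3.0]
finger_gap: 0.571
finger_force: 62.9
```

```bash
python3 plan.py
```

```text
t 19.53 p [ 0.4996 -0.0582  0.2085] z [ 0.4411 -0.1472 -0.8853] y [ 0.3122  0.95   -0.0024] j [ 0.5681  0.2487 -0.7253  2.2861  1.0662  0.4111  0.2046] gap 0.571 f 62.94125186861493 [-0.9939  0.0204 -3.0049]
```

Joints are unwinding as predicted. Continuing.

{"method": "send_rows", "body": {
  "commands": [
    {"claw": 0,"x": 0,"y": 0,"z": 0,"ax": 3.1,"ay": 0,"az": 5.9},
    {"claw": 0,"x": 0,"y": 0,"z": 0,"ax": 3.1,"ay": 0,"az": 5.9},
    {"claw": 0,"x": 0,"y": 0,"z": 0,"ax": 3.1,"ay": 0,"az": 5.9},
    {"claw": 0,"x": 0,"y": 0,"z": 0,"ax": 3.1,"ay": 0,"az": 5.9},
    {"claw": 0,"x": 0,"y": 0,"z": 0,"ax": 3.1,"ay": 0,"az": 5.9},
    {"claw": 0,"x": 0,"y": 0,"z": 0,"ax": 3.1,"ay": 0,"az": 5.9},
    {"claw": 0,"x": 0,"y": 0,"z": 0,"ax": 3.1,"ay": 0,"az": 5.9},
    {"claw": 0,"x": 0,"y": 0,"z": 0,"ax": 3.1,"ay": 0,"az": 5.9}
  ]
}}

```text
time: 20.2
tool_pos: [0.4997, -0.0564, 0.2078]
tcp_rot: [[-0.283, 0.948, 0.146], [0.839, 0.319, -0.442], [-0.465, -0.002, -0.885]]
force: [0.3, 0.1, -2.7]
finger_gap: 0.573
finger_force: 63.0
```

```bash
python3 plan.py .464,-.253,.2,20
```

```text
t 20.2 p [ 0.4997 -0.0564  0.2078] z [ 0.1462 -0.4415 -0.8852] y [ 0.9478  0.3187 -0.0024] j [ 0.2439  0.407  -0.6283  2.0619  0.9038  0.9931 -0.633 ] gap 0.573 f 62.97427201992832 [ 0.2692  0.0843 -2.7042]
.464,-.253,.2,20 n 10 each(mm) [-15.1  -9.6   8.8]
```

{"method": "send_rows", "body": {
  "commands": [
    {"claw": 0,"x": -0.015,"y": -0.0096,"z": 0.0088,"ax": 0,"ay": 0,"az": 0},
    {"claw": 0,"x": -0.015,"y": -0.0096,"z": 0.0088,"ax": 0,"ay": 0,"az": 0},
    {"claw": 0,"x": -0.015,"y": -0.0096,"z": 0.0088,"ax": 0,"ay": 0,"az": 0},
    {"claw": 0,"x": -0.015,"y": -0.0096,"z": 0.0088,"ax": 0,"ay": 0,"az": 0},
    {"claw": 0,"x": -0.015,"y": -0.0096,"z": 0.0088,"ax": 0,"ay": 0,"az": 0},
    {"claw": 0,"x": -0.015,"y": -0.0096,"z": 0.0088,"ax": 0,"ay": 0,"az": 0},
    {"claw": 0,"x": -0.015,"y": -0.0096,"z": 0.0088,"ax": 0,"ay": 0,"az": 0},
    {"claw": 0,"x": -0.015,"y": -0.0096,"z": 0.0088,"ax": 0,"ay": 0,"az": 0}
  ]
}}

```text
time: 20.87
tool_pos: [0.4719, -0.2145, 0.2017]
tcp_rot: [[-0.287, 0.946, 0.149], [0.837, 0.323, -0.441], [-0.465, -0.002, -0.885]]
force: [0.4, -0.9, -3.3]
finger_gap: 0.572
finger_force: 63.1
```

{"method": "send_rows", "body": {
  "commands": [
    {"claw": 0,"x": -0.015,"y": -0.0096,"z": 0.0088,"ax": 0,"ay": 0,"az": 0},
    {"claw": 0,"x": -0.015,"y": -0.0096,"z": 0.0088,"ax": 0,"ay": 0,"az": 0},
    {"claw": 0,"x": 0,"y": 0,"z": 0,"ax": 0,"ay": 0,"az": 0},
    {"claw": 0,"x": 0,"y": 0,"z": 0,"ax": 0,"ay": 0,"az": 0}
  ]
}}

```text
time: 21.2
tool_pos: [0.4643, -0.2538, 0.2001]
tcp_rot: [[-0.285, 0.947, 0.147], [0.838, 0.321, -0.442], [-0.466, -0.003, -0.885]]
force: [0.4, 1.3, -2.9]
finger_gap: 0.574
finger_force: 63.2
```

```bash
python3 plan.py .4635,-.253,.086,14;  python3 - <<'E'
from workcell import viewer
import cv2
a=viewer.capture("top")["img"][190:320,360:520,::-1]; b=viewer.capture("scene")["img"][160:330,130:300,::-1]
a=cv2.resize(a,(400,325),interpolation=2); b=cv2.resize(b,(325,325),interpolation=2)
cv2.imwrite("pics/c5.png",cv2.hconcat([a,b]))
E
```

```text
t 21.2 p [ 0.4643 -0.2538  0.2001] z [ 0.1471 -0.4418 -0.885 ] y [ 0.9471  0.3209 -0.0027] j [ 0.586   0.3504 -0.4941  2.1385  0.9983  0.7289 -0.3215] gap 0.574 f 63.18605576525442 [ 0.4011  1.2569 -2.8692]
.4635,-.253,.086,14 n 9 each(mm) [ 6.  -0.  11.2]
```

View pics/c5.png

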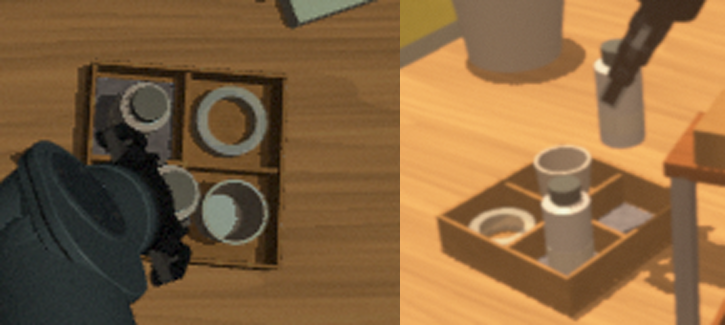

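The first can stands upright in its cell, with its cap at about (420,231) in the full top image. The held can is upright over the near-left cell, with its visible cap at about (431,266).

```bash
python3 - <<'E'
from h import *
t=D["top"];s=D["scene"]
print(atz(t,420,231.2,.12),atz(t,431,266,.2),atz(t,431,266,.242))
u,v=130+(620-400)*170/325,160+47*170/325
print(atz(s,u,v,.242))
E
```

```text
[ 0.56016529 -0.2610467   0.12      ] [ 0.46937438 -0.26566028  0.2       ] [ 0.46597482 -0.25650794  0.242     ]
[ 0.47009099 -0.24684501  0.242     ]
```

{"method": "send_rows", "body": {
  "commands": [
    {"claw": 0,"x": 0.006,"y": 0,"z": 0.0112,"ax": 0,"ay": 0,"az": 0},
    {"claw": 0,"x": 0.006,"y": 0,"z": 0.0112,"ax": 0,"ay": 0,"az": 0},
    {"claw": 0,"x": 0.006,"y": 0,"z": 0.0112,"ax": 0,"ay": 0,"az": 0},
    {"claw": 0,"x": 0.006,"y": 0,"z": 0.0112,"ax": 0,"ay": 0,"az": 0}
  ]
}}

```text
time: 21.63
tool_pos: [0.4651, -0.2511, 0.1489]
tcp_rot: [[-0.289, 0.946, 0.15], [0.837, 0.325, -0.441], [-0.465, -0.002, -0.885]]
force: [-0.1, 0.3, -1.7]
finger_gap: 0.569
finger_force: 63.2
```

{"method": "send_rows", "body": {
  "commands": [
    {"claw": 0,"x": 0.006,"y": 0,"z": 0.0112,"ax": 0,"ay": 0,"az": 0},
    {"claw": 0,"x": 0.006,"y": 0,"z": 0.0112,"ax": 0,"ay": 0,"az": 0},
    {"claw": 0,"x": 0.006,"y": 0,"z": 0.0112,"ax": 0,"ay": 0,"az": 0},
    {"claw": 0,"x": 0.006,"y": 0,"z": 0.0112,"ax": 0,"ay": 0,"az": 0},
    {"claw": 0,"x": 0.0045,"y": 0,"z": 0.0085,"ax": 0,"ay": 0,"az": 0},
    {"claw": 0,"x": 0,"y": 0,"z": 0,"ax": 0,"ay": 0,"az": 0}
  ]
}}

```text
time: 22.13
tool_pos: [0.4638, -0.2504, 0.0872]
tcp_rot: [[-0.29, 0.946, 0.147], [0.837, 0.326, -0.439], [-0.463, -0.004, -0.886]]
force: [-0.1, 0.7, -3.0]
finger_gap: 0.572
finger_force: 63.1
```

```bash
python3 plan.py .4635,-.253,.0795,14
```

```text
t 22.13 p [ 0.4638 -0.2504  0.0872] z [ 0.1472 -0.4395 -0.8861] y [ 0.9455  0.3255 -0.0044] j [ 0.4754  0.5728 -0.3819  2.1929  1.3701  0.6372 -0.7319] gap 0.572 f 63.14690525410697 [-0.0687  0.6783 -2.9835]
.4635,-.253,.0795,14 n 1 each(mm) [ 1.5 -1.   7.9]
```

{"method": "send_rows", "body": {
  "commands": [
    {"claw": 0,"x": 0.0012,"y": 0,"z": 0.0023,"ax": 0,"ay": 0,"az": 0},
    {"claw": 0,"x": 0.001,"y": 0,"z": 0.002,"ax": 0,"ay": 0,"az": 0},
    {"claw": 0,"x": 0.001,"y": 0,"z": 0.0018,"ax": 0,"ay": 0,"az": 0},
    {"claw": 0,"x": 0.0005,"y": 0,"z": 0.001,"ax": 0,"ay": 0,"az": 0},
    {"claw": 0,"x": 0,"y": 0,"z": 0,"ax": 0,"ay": 0,"az": 0}
  ]
}}

```text
time: 22.55
tool_pos: [0.4637, -0.2523, 0.0811]
tcp_rot: [[-0.287, 0.946, 0.148], [0.837, 0.323, -0.442], [-0.466, -0.003, -0.885]]
force: [-0.6, -0.6, -2.6]
finger_gap: 0.569
finger_force: 63.2
```

{"method": "send_rows", "body": {
  "commands": [
    {"claw": 0,"x": 0.0005,"y": 0,"z": 0.001,"ax": 0,"ay": 0,"az": 0},
    {"claw": 0,"x": 0.0005,"y": 0,"z": 0.001,"ax": 0,"ay": 0,"az": 0},
    {"claw": 0,"x": 0.0002,"y": 0,"z": 0.0003,"ax": 0,"ay": 0,"az": 0},
    {"claw": 0,"x": 0,"y": 0,"z": 0,"ax": 0,"ay": 0,"az": 0}
  ]
}}

```text
time: 22.88
tool_pos: [0.4637, -0.2524, 0.0786]
tcp_rot: [[-0.287, 0.946, 0.148], [0.837, 0.323, -0.442], [-0.466, -0.003, -0.885]]
force: [0.0, 1.5, -0.6]
finger_gap: 0.57
finger_force: 63.4
```

Just touching. One more half millimetre, then release.

{"method": "send_rows", "body": {
  "commands": [
    {"claw": 0,"x": 0.0003,"y": 0,"z": 0.0005,"ax": 0,"ay": 0,"az": 0},
    {"claw": 0,"x": 0,"y": 0,"z": 0,"ax": 0,"ay": 0,"az": 0},
    {"claw": 0.6,"x": 0,"y": 0,"z": 0,"ax": 0,"ay": 0,"az": 0},
    {"claw": 0.65,"x": 0,"y": 0,"z": 0,"ax": 0,"ay": 0,"az": 0},
    {"claw": 0.7,"x": 0,"y": 0,"z": 0,"ax": 0,"ay": 0,"az": 0},
    {"claw": 0.75,"x": 0,"y": 0,"z": 0,"ax": 0,"ay": 0,"az": 0},
    {"claw": 0.75,"x": 0,"y": 0,"z": -0.008,"ax": 0,"ay": 0,"az": 0},
    {"claw": 0.75,"x": 0,"y": 0,"z": -0.015,"ax": 0,"ay": 0,"az": 0}
  ]
}}

```text
time: 23.55
tool_pos: [0.4594, -0.2424, 0.0973]
tcp_rot: [[-0.287, 0.947, 0.145], [0.837, 0.322, -0.442], [-0.465, -0.005, -0.885]]
force: [0.5, 0.8, 0.4]
finger_gap: 0.748
finger_force: 0.0
```

{"method": "send_rows", "body": {
  "commands": [
    {"claw": 0.75,"x": 0,"y": 0,"z": -0.025,"ax": 0,"ay": 0,"az": 0},
    {"claw": 0.75,"x": 0,"y": 0,"z": -0.03,"ax": 0,"ay": 0,"az": 0},
    {"claw": 0.75,"x": 0,"y": 0,"z": -0.03,"ax": 0,"ay": 0,"az": 0},
    {"claw": 0.75,"x": 0,"y": 0,"z": -0.03,"ax": 0,"ay": 0,"az": 0},
    {"claw": 0.75,"x": 0,"y": 0,"z": -0.03,"ax": 0,"ay": 0,"az": 0},
    {"claw": 0.75,"x": 0,"y": 0,"z": 0,"ax": 0,"ay": 0,"az": 0},
    {"claw": 0.75,"x": 0,"y": 0,"z": 0,"ax": 0,"ay": 0,"az": 0}
  ]
}}

```text
time: 24.13
tool_pos: [0.4397, -0.1778, 0.2279]
tcp_rot: [[-0.287, 0.946, 0.151], [0.836, 0.324, -0.443], [-0.468, -0.001, -0.884]]
force: [-0.1, -0.7, 0.2]
finger_gap: 0.749
finger_force: 0.0
```

```bash
python3 plan.py;  python3 - <<'E'
from workcell import viewer
import cv2
a=viewer.capture("top")["img"][130:310,150:490,::-1]; b=viewer.capture("scene")["img"][190:420,130:520,::-1]
cv2.imwrite("pics/c6.png",cv2.vconcat([cv2.resize(a,(560,296),interpolation=2),cv2.resize(b,(560,300),interpolation=2)]))
E
```

```text
t 24.13 p [ 0.4397 -0.1778  0.2279] z [ 0.1511 -0.4426 -0.8839] y [ 0.9461  0.324  -0.0006] j [ 0.4918  0.241  -0.567   2.2024  0.8866  0.809  -0.3797] gap 0.749 f 0.0 [-0.1279 -0.6933  0.1891]
```

View pics/c6.png

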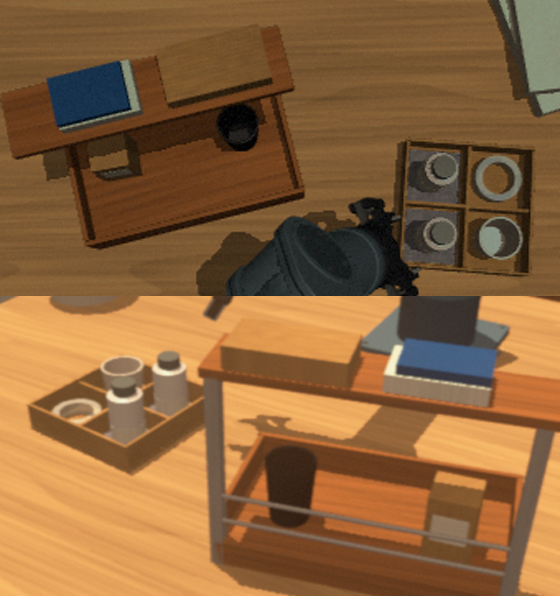

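Both cans stand upright in the left-hand cells, with caps at about (442,165) and (440,232) in the upper picture. The bystanders have not moved and the gripper is clear.

```bash
python3 -c "
from workcell import job
print(job.hand_in())"
```

```text
the job is handed in; nothing more can be done
None
```

Both toner canisters stand upright in the carton's two padded cells, one in each, and let go; the last pictures show nothing else moved, and the job is handed in at about 24 s (no verdict was returned).

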